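# Pin the clay extruder and lock it with its R-clip

## Robot

A 6-joint arm with a two-finger parallel gripper is mounted at the origin on the work surface. World frame = base frame: x ahead of the robot, y to its left, z up, the work surface at z = 0. Lengths are in mm, angles in rad, forces in N, time in s.
With the tool pointing down it reaches from about 325 to 850 mm from the base axis. Payload 4.4 kg.
Tool frame: the origin (TCP) lies at the very end of the fingers, on their centre line; the grasp point (between the pads) lies 19 mm behind it (arm.hold_point_z is the distance from the TCP to the grasp point, in mm); z points along the fingers, x is the direction in which the jaws open and shut, and the axes are right-handed (so a half turn about z gives the same grasp; the last joint's range is limited). The gripper opens to 94 mm and grips with 3 to 60 N. Pads are 16 mm wide; open, the fingers measure 119 mm over their backs; the gripper's body (75 mm by 177 mm) begins 78 mm behind the grasp point.
Start: joints at [-1.421, 0.207, 1.542, -0, 1.393, -0.15], TCP at [169.802, -549.358, 205.447] pointing down, gripper open.
Joint ranges: [-2.73, 2.73], [-0.86, 2.22], [0.23, 2.46], [-1.11, 4.25], [0.08, 2.63], [-2.82, 2.82]. Speed limits (rad/s): [2.79, 2.79, 3.14, 3.14, 3.14, 3.14].

## Interface

Orientations are given as [roll, pitch, yaw] about the fixed x, y, z axes, in that order (R = Rz(yaw) Ry(pitch) Rx(roll)).
In Python, from plant import arm gives the robot as it stands.
- The arm moves only by the tool carry_out, never from a script. Its argument "series" is one flat list of numbers, 7 for each row, row after row: the turn, a rotation vector about the tool's x, y, z in degrees, then the shift along the tool's x, y, z in mm, then the opening in per cent of the stroke, from 0 (shut) to 100 (fully open). A call has 1 to 12 rows; each row shifts and turns the pose as measured when the row begins, along the tool's axes as they then stand; what a row does not reach is not made up. A row lasts 1/12 s, in which the tool goes at most 41.7 mm and 7.16 degrees, less where a joint would pass 70% of its speed; a pose out of reach is approached as far as the arm can. A call with a gripper value outside its range is refused whole. The fingers move at their own pace and stop on an object; "newtons" is the grip in N (left out, the last holds). Time passes only in rows, so rows that do not move let the fingers close. It gives the time, the measured TCP pose, the force and the opening at its end, in the units of the state.
- arm.read_state(): the state, without advancing time (a new reading comes with each control period).
- arm.camera(name): name is "side" or "top" or "wrist"; returns a dict with "img" (384x512x3 uint8, blue, green, red), "fx", "fy", "cx", "cy" (pixels), "position" and "rotation" of the camera in the world. Camera axes: x right, y down, z forward; pixel columns grow to the right and rows downward; lengths in mm; the calibration is good to about 2 mm. A picture is of the moment at which its call begins. There is no depth.
- arm.close_job(): hands the job in, once; it reports no verdict.
The state is a dict: "t": time; "joint_pos": joint angles; "joint_velocities": joint speeds; "joint_efforts": joint torques, N m; "eef_pos": TCP position; "tcp_rot": TCP orientation; "force": force on the tool from outside, world axes, zero at the start; "ft_torque": the same for the moment, N m; "opening": finger opening in mm.
Only numpy, scipy, OpenCV 4.12 (cv2) and the standard library are available. Lean on these libraries where they do the work, as an engineer would, in place of code of your own. Each camera call takes 0.05 s, during which the arm holds its last target.

## Task

The clay extruder's pivot pin has slid partly out of its bracket: push it fully home by its red head, then take the R-clip out of the wooden block and push its straight leg down through the cross-hole at the pin's other end until its bent leg rides over the pin and snaps round it. The stack of washers under the head varies, so find the hole by sight or feel; press gently, never with more than 30 N, let go of the clip, and leave everything else where it stands.

Things in the scene. Friction and masses are not known exactly. Their poses are not given: they have to be found in the camera images.
- bracket: bench clay extruder and its bracket, fixed. Origin on the table under the pivot pin's axis, midway between the two green cheeks; y along the horizontal pin (red head at +y, plain end at -y), x along the barrel, z up. Pin axis 95 mm up. Cheeks 12 mm thick, outer faces at y = 27 and -27 mm, tops 109 mm high. Barrel 88 mm across, axis 95 mm up, x = 70 to 270 mm. Base plate x -45 to 295, 100 mm wide
- head_bare (a point): fixed point on the pin axis, bracket axes (y = 35 mm): where the outer face of the red head would be, pin home, with no brass packing washers under the head. The washers, 3 to 28 mm in all, are not measured and keep the head that much further out along +y. Until the pin is home the head stands another 0.045 m minus pin out
- hole_bare (a point): fixed point on the pin axis, bracket axes (y = -81 mm): where the centre of the cross-hole would be, pin home, with no washers; the washers move it 3 to 28 mm along +y, just as they do the head. Vertical through-hole 8 mm square with 1 mm countersunk mouths; its centre is always 116 mm from the head's outer face and 27 mm from the pin's plain end
- pin (a joint): how far the steel pivot pin (20 mm across, head 32 mm across and 8 mm thick) is pushed in along bracket -y: 0 to 0.045 m; 0.045 is fully home, a solid stop. It slides stiffly (about 5 N) and stays where it is left. Before it is home the hole lies in or too close to the cheek
- clip_coil (a point): centre of the double coil (24 mm across, 12 mm thick along clip y) atop the steel R-clip: grip it there, across the thickness. The 70 g clip stands upright in the block, z up, wire 6 mm, straight leg down at clip x = -9 mm, springy bent leg on the +x side. Once home on the pin the coil centre is 38 mm above the pin axis. It may face either way across the pin
- clip_tip (a point): square-cut tip of the R-clip's straight leg, with the clip's axes: 9 mm to -x and 88 mm below clip_coil; 50 mm below the pin axis once home
- clip_leg (a joint): how far the R-clip's bent leg is sprung open, rad: 0 relaxed, about 0.11 as its throat rides over the pin (5 to 15 N downward push), back near 0 once snapped round it. The pocket that hugs the pin is 38 mm below the coil centre, the throat 11.5 mm below that; the leg ends 72 mm below the coil centre
- block: fixed wooden block 90 x 150 x 45 mm tall that parks the R-clip; origin at the centre of its underside, long side along its y. The clip's leg stands 15.5 mm deep in the hole at block x = -12, y = -45 mm; the spare pin in the one at x = 0, y = +45 mm
- brush_grip (a point): a wooden brush lying on the table; point on its handle; a bystander
- vase_tall_mid (a point): unfired brown clay bottle vase, 114 mm across, 167 mm tall; point at its centre; a bystander
- vase_small_mid (a point): terracotta bottle vase, 88 mm across, 129 mm tall; point at its centre; a bystander
- bowl_mid (a point): terracotta bowl, 110 mm across, 55 mm tall; point at its centre; a bystander
- can_mid (a point): yellow can, 66 mm across, 110 mm tall; point at its centre; a bystander
- die_ring_mid (a point): dark steel extruder die ring lying flat, 72 mm across, 12 mm thick; point at its centre; a bystander
- spare_pin_mid (a point): small brass pin, 12 mm shank with 20 mm head, 50 mm tall, standing in the second hole of the wooden block, 90 mm from the clip's hole; point at its centre; a bystander

How it is judged:
By the outcome, as a careful person would: the job done as asked, in the order asked, and still so for the second after the job is handed in, with the robot touching nothing.
It also fails if it takes over 61 s, if anything falls off the work surface, if the arm or the gripper's body presses on something with over 40 N, if the wrist force passes 120 N, or if a joint passes its speed limit or range.

## Working session

There is one attempt and no reset: what is moved stays moved. The work goes in short steps, Python scripts to look and compute and a tool call to move; the robot and the scene stay as the last step left them, time stands still between calls to the robot, and variables do not carry over. Pictures are saved under pics/ and viewed, and the job is handed in when it is done.

Besides the shell and the picture viewer there is one more tool, called after ">>>" as name(argument=value, ...) on one line, values as JSON. carry_out: Moves the arm, as the interface text tells. Its arguments: {"type":"object","properties":{"series":{"type":"array","items":{"type":"number"}},"newtons":{"type":"number"}},"required":["series"]}

```bash
mkdir -p pics; ls
cat > h.py <<'E'
import numpy as np, cv2
from plant import arm
def snap(n,f):
    c=arm.camera(n); cv2.imwrite('pics/'+f,c['img']); 
    import pickle; pickle.dump(c,open('pics/'+f+'.pkl','wb')); return c
def ray(c,u,v):
    d=np.array([(u-c['cx'])/c['fx'],(v-c['cy'])/c['fy'],1.]); R=np.array(c['rotation']); d=R@d
    return np.array(c['position']),d/np.linalg.norm(d)
def onz(c,u,v,z):
    p,d=ray(c,u,v); return p+d*(z-p[2])/d[2]
def proj(c,P):
    q=np.array(c['rotation']).T@(np.array(P)-np.array(c['position'])); return c['cx']+c['fx']*q[0]/q[2],c['cy']+c['fy']*q[1]/q[2]
def tri(c1,a,c2,b):
    p,d=ray(c1,*a);q,e=ray(c2,*b)
    s=np.linalg.lstsq(np.array([d,-e]).T,q-p,rcond=None)[0]
    A=p+d*s[0];B=q+e*s[1]; return (A+B)/2,np.linalg.norm(A-B)
def load(f):
    import pickle; return pickle.load(open('pics/'+f+'.pkl','rb'))
E
python3 - <<'E'
from h import *
for n in('side','top','wrist'):
    c=snap(n,n+'0.png'); print(n,c['fx'],c['cx'],c['cy'],np.round(c['position']),np.round(c['rotation'],3).tolist())
print(arm.read_state())
E
```

```text
pics
side 401.47694854762494 259.00525934646106 184.35487525479354 [  -32. -1116.   889.] [-2.134, 0.021, -0.491]
top 430.76161349849036 255.73969392220812 192.11938482614934 [ 343.  -19. 1336.] [-2.976, 0.006, -1.557]
wrist 288.86070307922563 250.64170131422696 193.6409766862253 [ 250. -524.  383.] [2.851, 0.001, -1.271]
{'t': 0.15, 'joint_pos': array([-1.42148452e+00,  2.07264981e-01,  1.54258586e+00, -2.26162533e-05,
        1.39348933e+00, -1.50491369e-01]), 'joint_velocities': array([ 0.00015468, -0.00195487, -0.0050653 , -0.00103613,  0.00179156,
        0.00137202]), 'joint_efforts': array([ 5.79181215e-04, -3.71313429e+01, -2.81814355e+01,  6.98697427e-02,
        3.26857797e-02, -8.72906867e-05]), 'eef_pos': array([ 169.71105244, -548.74768667,  204.55335965]), 'tcp_rot': array([-3.14135266e+00,  1.73109606e-03, -1.27098894e+00]), 'force': array([ 0.37301704,  0.37188237, -0.36162216]), 'ft_torque': array([ 0.01130245, -0.07266336,  0.03854378]), 'opening': 94.16152169101159}
```

```bash
cat >> h.py <<'E'
from scipy.spatial.transform import Rotation as Ro
_s=snap
def fix(c):
    r=np.array(c['rotation'])
    if r.ndim==1: c['rotation']=Ro.from_euler('xyz',r).as_matrix()
    return c
def snap(n,f): return fix(_s(n,f))
_l=load
def load(f): return fix(_l(f))
E
python3 - <<'E'
import cv2
for n in('side','top','wrist'):
    cv2.imwrite(f'pics/{n}0b.png',cv2.resize(cv2.imread(f'pics/{n}0.png'),(800,600),interpolation=cv2.INTER_CUBIC))
E
```

```text
(no output)
```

View pics/side0b.png

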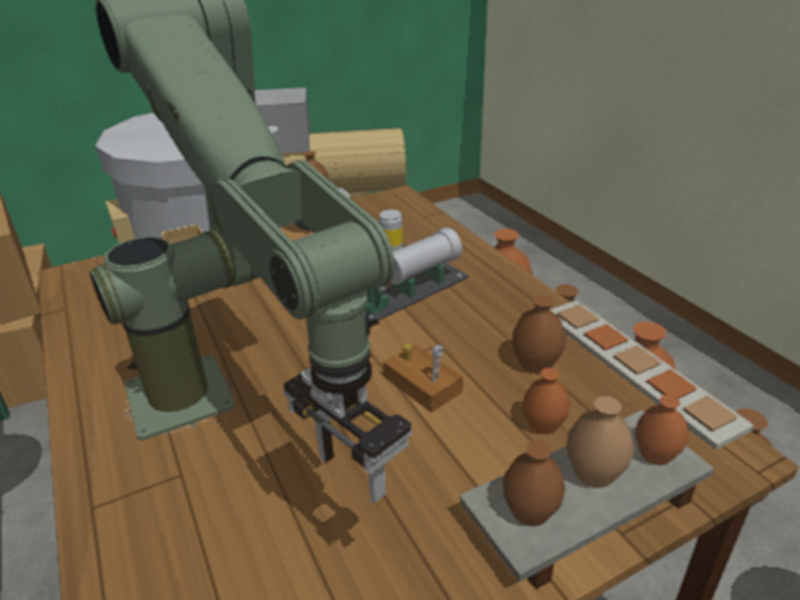

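View pics/top0b.png

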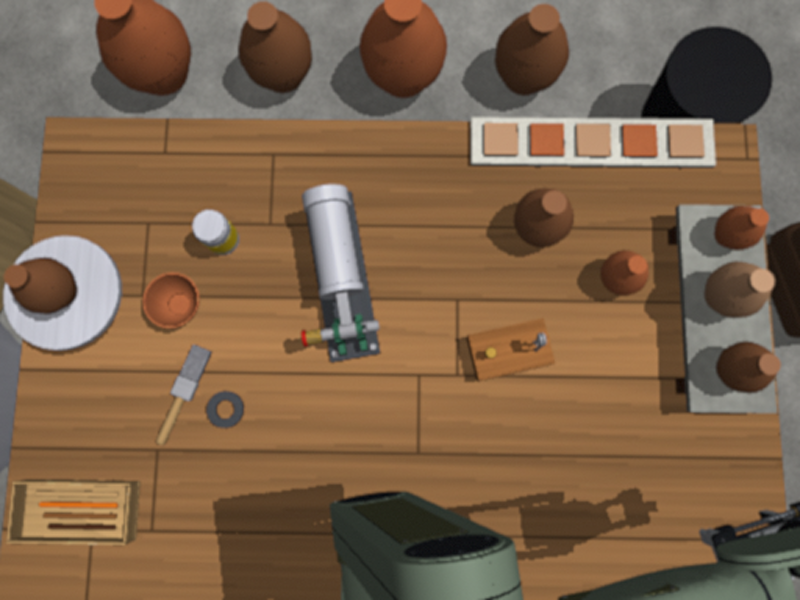

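View pics/wrist0b.png

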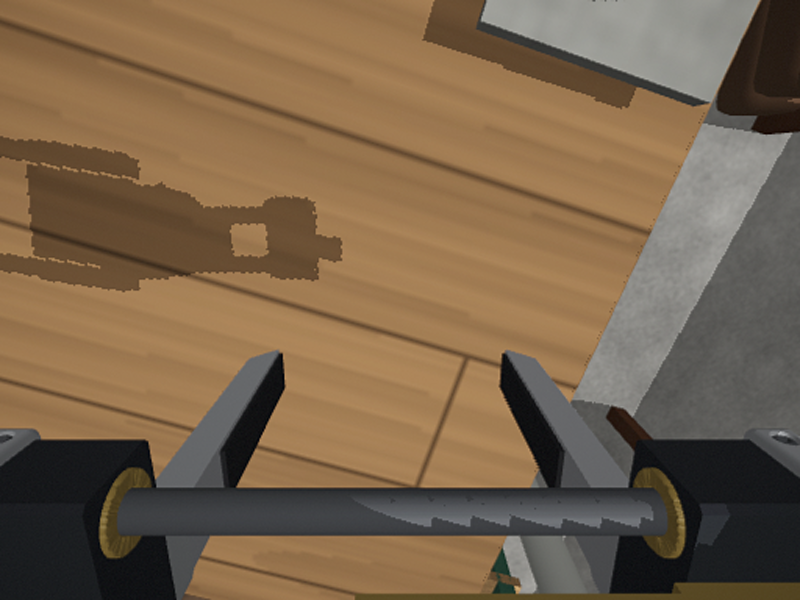

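Run:
```python
from h import *
c=load('top0.png')['img']
a=c[110:240,175:260]; b=c[195:255,290:365]
cv2.imwrite('pics/brk.png',cv2.resize(a,None,fx=4.5,fy=4.5,interpolation=cv2.INTER_CUBIC))
cv2.imwrite('pics/blk.png',cv2.resize(b,None,fx=8,fy=8,interpolation=cv2.INTER_CUBIC))
s=load('side0.png')['img'][145:265,230:310]
cv2.imwrite('pics/sblk.png',cv2.resize(s,None,fx=5,fy=5,interpolation=cv2.INTER_CUBIC))
```

```text
(no output)
```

View pics/brk.png

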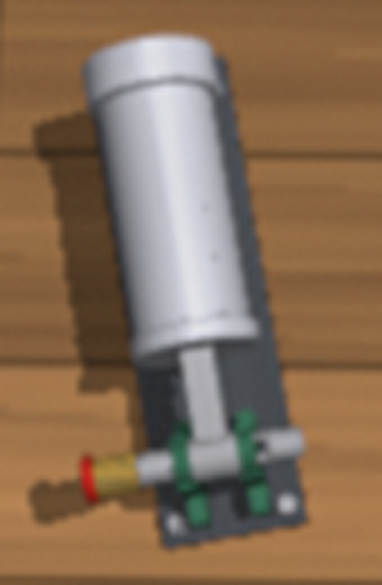

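View pics/blk.png

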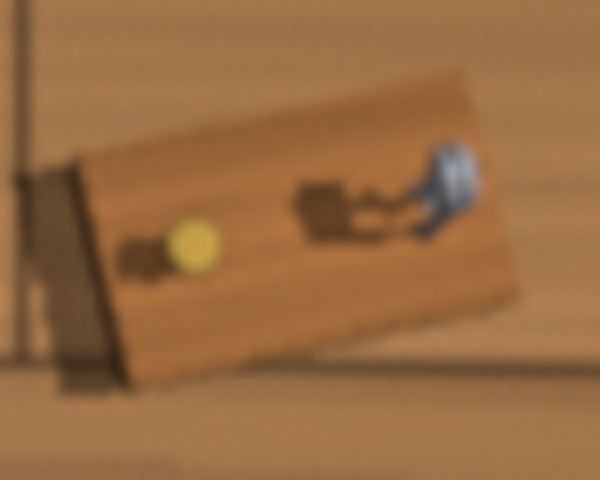

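View pics/sblk.png

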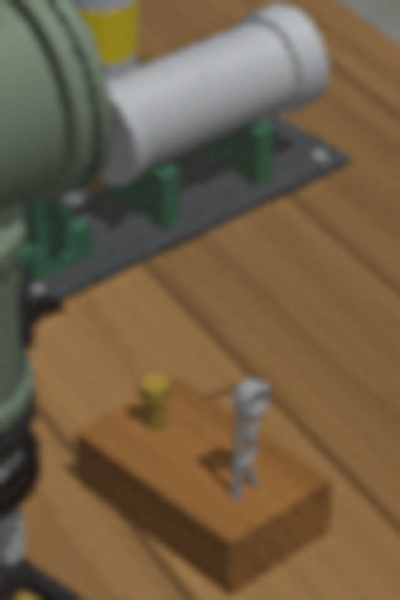

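Run:
```python
from h import *
c=load('top0.png')
K=[(80,155),(462,68),(520,298),(128,390)]
P=[onz(c,290+(u+.5)/8-.5,195+(v+.5)/8-.5,45) for u,v in K]
for p in P: print(np.round(p,1))
m=sum(P)/4; print('blk',m, [np.linalg.norm(P[i]-P[(i+1)%4]).round(1) for i in range(4)])
ey=((P[0]-P[1])+(P[3]-P[2]));ey/=np.linalg.norm(ey);ex=np.cross(ey,[0,0,1]);print('blk ex',ex,'yaw',np.degrees(np.arctan2(ex[1],ex[0])))
print('leg',m-12*ex-45*ey,'spare',m+45*ey,'spare seen',onz(c,290+195/8,195+247/8,82))
print('coil seen',onz(c,290+456/8,195+178/8,117.5))
f=lambda u,v,z:onz(c,175+(u+.5)/4.5-.5,110+(v+.5)/4.5-.5,z)
h=f(82,478,95);e=f(304,440,95); print('head',h,'end',e,np.linalg.norm(h-e))
for q in[(160,545),(308,520)]: print('base corner',f(*q,8))
print('cheek', f(181,470,105),f(246,460,105)); print('barrel far', f(88,80,95),f(212,55,95),'near',f(135,350,95),f(255,330,95))
# far base corner
print(f(222,60,8))
d=e-h; print('yaw pin',np.degrees(np.arctan2(-d[1],-d[0]))-90)
```

```text
[ 493.  -140.4   45. ]
[ 528.  -284.7   45. ]
[ 441.5 -304.5   45. ]
[ 405.3 -158.    45. ]
blk [ 466.94471904 -221.93039459   45.        ] [np.float64(148.5), np.float64(88.7), np.float64(150.9), np.float64(89.5)]
blk ex [ 0.97139896  0.23745327 -0.        ] yaw 13.736279039086062
leg [ 465.97332875 -268.49278715   45.        ] spare [ 456.25932178 -178.2174413    45.        ] spare seen [ 454.34056665 -179.92915813   82.        ]
coil seen [ 476.89571656 -268.03777719  117.5       ]
head [477.63194496 173.30736953  95.        ] end [504.14542764  30.82679322  95.        ] 144.92646200733344
base corner [441.72161423 131.54419595   8.        ]
base corner [460.20282625  30.49173649   8.        ]
cheek [482.50751124 108.65398698 105.        ] [489.47711057  67.26771308 105.        ]
barrel far [744.04985568 179.39886526  95.        ] [762.37896814  97.18422794  95.        ] near [561.74079916 141.95412681  95.        ] [575.9697179  64.1376708  95.       ]
[788.16806955  98.0517715    8.        ]
yaw pin 10.541309185347615
```

>>> carry_out(series=[0,0,0,-19,-28,-2,100,0,0,0,-19,-28,-2,100,0,0,0,-19,-28,-2,100,0,0,0,-19,-28,-2,100,0,0,0,-19,-28,-2,100,0,0,0,-19,-28,-2,100,0,0,0,-19,-28,-2,100,0,0,0,-19,-28,-2,100,0,0,0,-19,-28,-2,100,0,0,0,-19,-28,-2,100,0,0,3,0,0,0,100,0,0,0,0,0,0,100])

```text
t: 1.15
eef_pos: [387.8, -271.1, 220.9]
tcp_rot: [3.141, 0.009, -1.33]
force: [-0.0, 0.8, -0.5]
opening: 93.9
```

Run:
```python
from h import *
s=arm.read_state();print(s['t'],s['eef_pos'],np.degrees(s['tcp_rot']),s['force'])
c=snap('wrist','w1.png');print(c['position'])
cv2.imwrite('pics/w1b.png',cv2.resize(c['img'],(800,600),interpolation=cv2.INTER_CUBIC))
```

```text
1.15 [ 387.82286531 -271.12507559  220.92397875] [179.97492038   0.50826922 -76.2107802 ] [-0.04028157  0.79688511 -0.51543711]
[ 470.14779333 -252.14691571  398.99068595]
```

View pics/w1b.png

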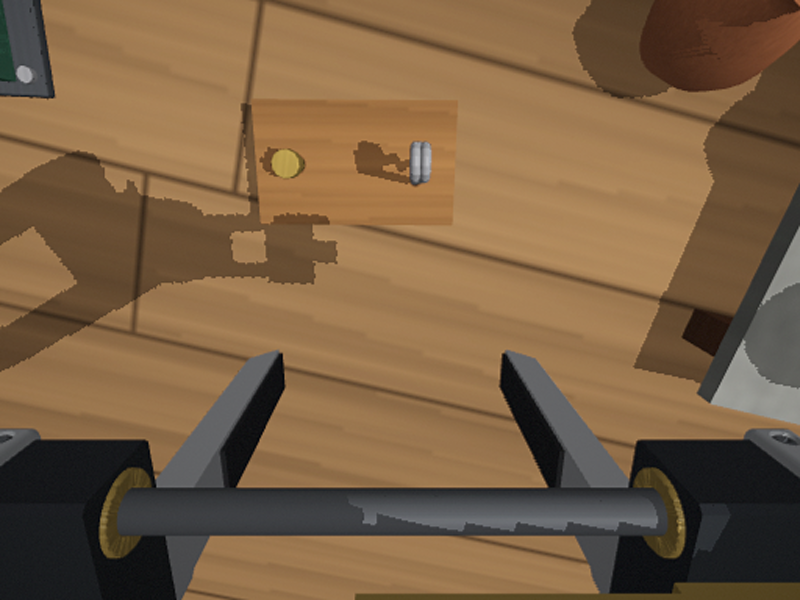

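Run:
```python
from h import *
c=load('w1.png'); im=c['img']
cv2.imwrite('pics/w1c.png',cv2.resize(im[80:130,230:300],None,fx=10,fy=10,interpolation=cv2.INTER_CUBIC))
hsv=cv2.cvtColor(im,cv2.COLOR_BGR2HSV); m=((hsv[...,1]<60)&(hsv[...,2]>90)).astype('uint8'); m[:,:230]=0;m[:,300:]=0;m[130:]=0;m[:80]=0
k=cv2.findContours(m,0,1)[0]; k=max(k,key=cv2.contourArea); print(cv2.minAreaRect(k),cv2.boundingRect(k))
(u,v),_,_=cv2.minAreaRect(k)
print(onz(c,u,v,124), onz(c,u,v,117.5))
# top edges at z 117.5 of the coil across x
k=[(247,100),(457,101),(453,224),(260,222)]
P=[onz(c,(a+.5)*.64-.5,(b+.5)*.64-.5,45) for a,b in k]
for p in P:print(p)
ms=sum(P)/4;print(ms)
print('spare',onz(c,(285.5)*.64,(163)*.64,82))
```

```text
((268.5, 103.5), (25.0, 13.0), 90.0) (262, 91, 14, 26)
[ 476.35466955 -264.95494671  124.        ] [ 476.5013825  -265.25769224  117.5       ]
[ 489.71240346 -136.33887149   45.        ]
[ 525.13981431 -283.91487341   45.        ]
[ 439.8131074  -305.44908389   45.        ]
[ 405.29729594 -159.21450544   45.        ]
[ 464.99065528 -221.22933356   45.        ]
spare [ 455.01233226 -179.65777186   82.        ]
```

View pics/w1c.png

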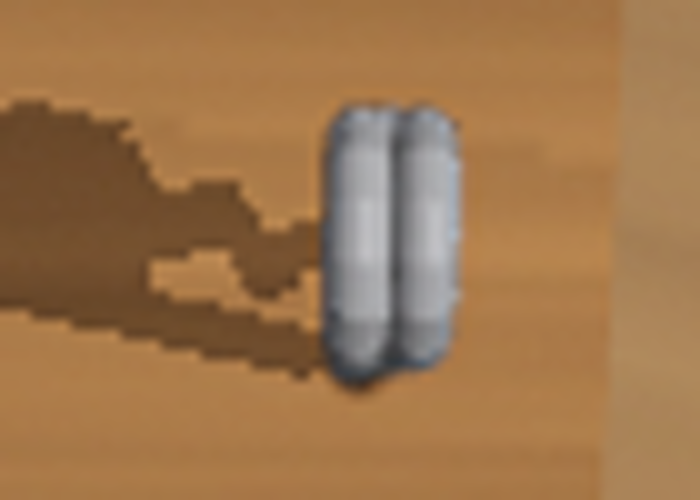

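>>> carry_out(series=[0,0,0.4,-34,-11,0,0,0,0,0.4,-34,-11,0,0,0,0,0.4,-34,-11,0,0,0,0,0.4,-34,-11,0,0,0,0,0.4,-34,-11,0,0,0,0,0.4,-34,-11,0,0,0,0,0.4,-34,-11,0,0,0,0,0.4,-34,-11,0,0,0,0,0,-34,-11,0,0,0,0,0,-34,-11,0,0,0,0,0,0,0,0,0,0,0,0,0,0,0,0], newtons=40)

```text
t: 2.2
eef_pos: [425.0, 87.7, 221.5]
tcp_rot: [3.14, 0.008, -1.398]
force: [0.0, -0.2, -0.6]
opening: 17.4
```

Run:
```python
from h import *
s=arm.read_state();print(s['t'],s['eef_pos'],np.degrees(s['tcp_rot']),s['force'])
c=snap('wrist','w2.png');print(c['position'])
cv2.imwrite('pics/w2b.png',cv2.resize(c['img'],(800,600),interpolation=cv2.INTER_CUBIC))
```

```text
2.2 [424.99970092  87.68169162 221.5247009 ] [179.89502803   0.44685107 -80.08827186] [ 0.01573049 -0.18114408 -0.6357133 ]
[508.59112144 101.27469643 399.46473143]
```

View pics/w2b.png

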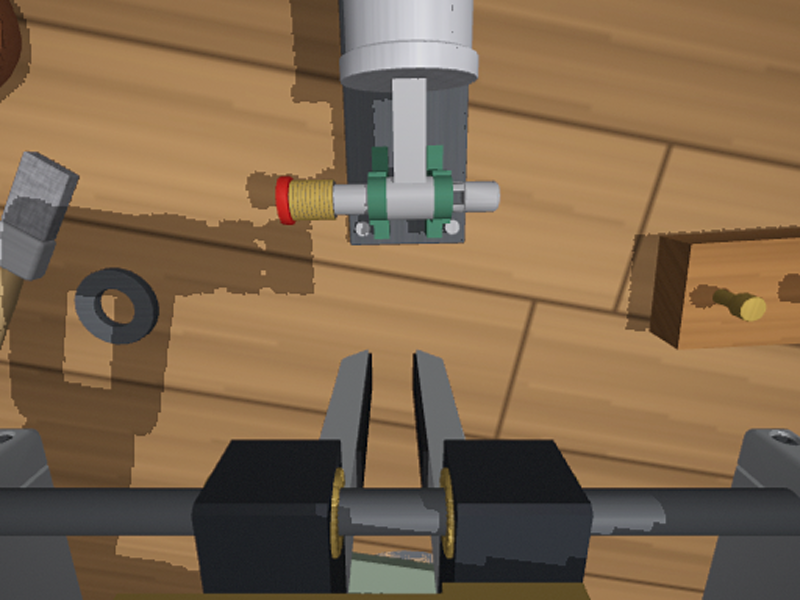

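Run:
```python
from h import *
c=load('w2.png')
f=lambda a,b,z:onz(c,(a+.5)*.64-.5,(b+.5)*.64-.5,z)
h=f(276,200,95);e=f(500,196,95);print(h,e,np.linalg.norm(h-e));d=h-e;d/=np.linalg.norm(d);print('yaw',np.degrees(np.arctan2(-d[0],d[1])))
for n,(a,b,z) in dict(brassR=(335,200,105),redR=(292,200,111),chL=(367.5,197,109),chR=(453,196,109),hole=(458,196,105),bcL=(352,243,8),bcR=(464,242,8)).items():
    p=f(a,b,z);print(n,np.round(p,1),'from head',round((h-p)@d,1))
cv2.imwrite('pics/w2c.png',cv2.resize(c['img'][95:165,165:330],None,fx=4.8,fy=4.8,interpolation=cv2.INTER_CUBIC))
```

```text
[474.2251723  175.25724313  95.        ] [502.28140707  30.39652567  95.        ] 147.55263391087945
yaw 10.961182750923577
brassR [481.9 135.7 105. ] from head 40.3
redR [477.8 161.5 111. ] from head 14.2
chL [487.6 115.3 109. ] from head 61.4
chR [497.5  62.6 109. ] from head 115.0
hole [497.9  59.  105. ] from head 118.7
bcL [439.3 127.4   8. ] from head 40.4
bcR [457.1  31.5   8. ] from head 137.8
```

View pics/w2c.png

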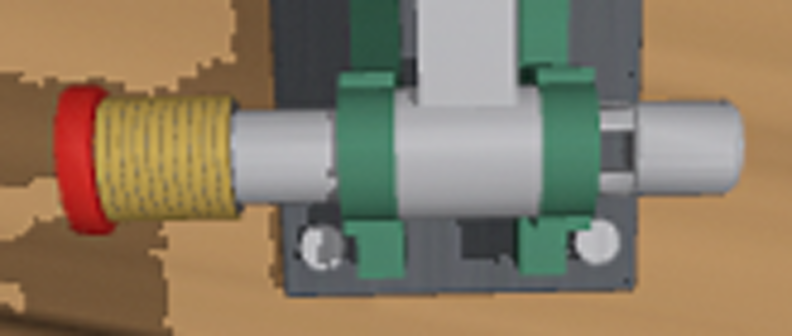

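>>> carry_out(series=[0,0,-0.8,-26,-16,0,0,0,0,0,-26,-16,0,0,0,0,0,-26,-16,0,0,0,0,0,-26,-16,0,0,0,0,0,0,0,20,0,0,0,0,0,0,30,0,0,0,0,0,0,30,0,0,0,0,0,0,20,0,0,0,0,0,0,0,0])

```text
t: 3.0
eef_pos: [479.9, 187.8, 120.2]
tcp_rot: [-3.137, 0.004, -1.41]
force: [-1.1, -0.2, -0.9]
opening: 0.3
```

>>> carry_out(series=[0,0,0,-15,6,0,0,0,0,0,-3,0,0,0,0,0,0,0,0,12,0,0,0,0,0,0,12,0,0,0,0,0,0,6,0,0,0,0,0,0,0,0])

```text
t: 3.5
eef_pos: [476.7, 196.4, 91.3]
tcp_rot: [-3.132, 0.001, -1.421]
force: [0.4, 0.6, -0.6]
opening: 0.4
```

```bash
cat >> h.py <<'E'
O=np.array([492.5,89,0]);yw=np.radians(10.7)
RB=Ro.from_euler('z',yw).as_matrix()
def br(p): return RB.T@(np.array(p)-O)
def st():
    s=arm.read_state();print('t',round(s['t'],2),'eef',np.round(s['eef_pos'],1),'rot',np.round(np.degrees(s['tcp_rot']),2),'F',np.round(s['force'],1),'op',round(s['opening'],1),'br',np.round(br(s['eef_pos']),1),'Fbr',np.round(RB.T@s['force'],1))
E
python3 - <<'E'
from h import *
st()
for n in('wrist','side'):
    c=snap(n,n+'3.png')
    cv2.imwrite(f'pics/{n}3b.png',cv2.resize(c['img'],(800,600),interpolation=cv2.INTER_CUBIC))
E
```

```text
t 3.5 eef [476.7 196.4  91.3] rot [-1.7947e+02  7.0000e-02 -8.1430e+01] F [ 0.4  0.6 -0.6] op 0.4 br [  4.4 108.4  91.3] Fbr [ 0.5  0.5 -0.6]
```

View pics/wrist3b.png

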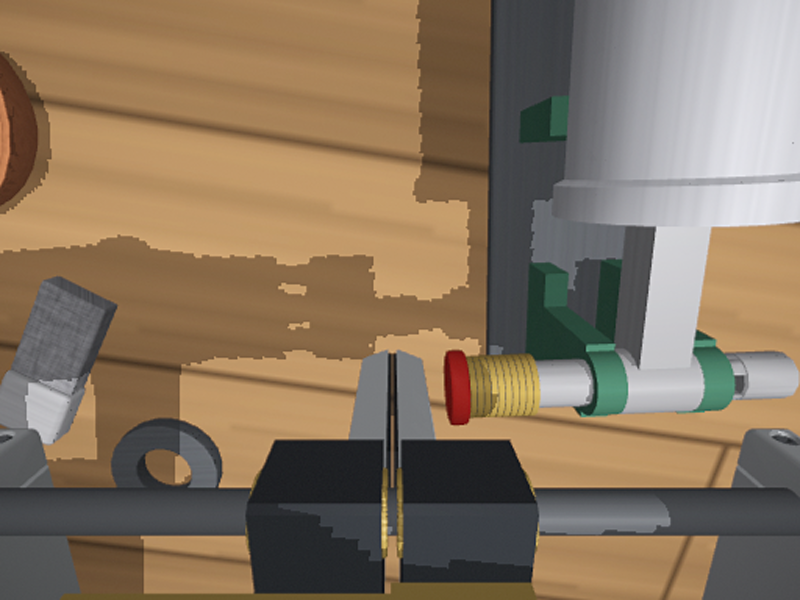

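View pics/side3b.png

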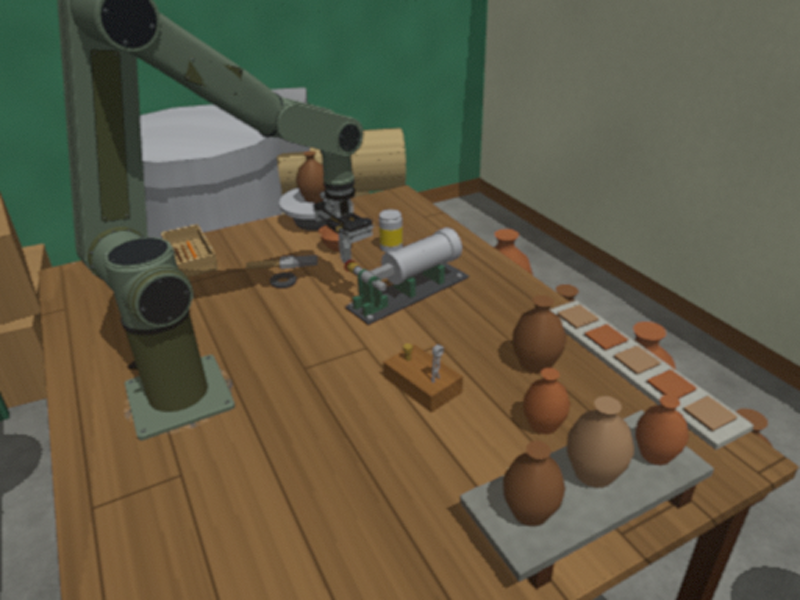

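>>> carry_out(series=[0,0,-2,0,4,0,0,0,0,0,3,0,0,0,0,0,0,3,0,0,0,0,0,2,0,0,0,0,0,0,2,0,0,0,0,0,0,2,0,0,0,0,0,0,2,0,0,0])

```text
invalid input at $.series: expected a multiple of 7 numbers
```

Run:
```python
from h import *
st()
```

```text
t 3.6 eef [477.3 196.8  92.3] rot [-1.7938e+02  8.0000e-02 -8.1420e+01] F [ 0.3 -0.5  0.5] op 0.4 br [  5.1 108.8  92.3] Fbr [ 0.2 -0.6  0.5]
```

>>> carry_out(series=[0,0,-2,0,4,0,0,0,0,0,3,0,1,0,0,0,0,3,0,1,0,0,0,0,2,0,0,0,0,0,0,2,0,0,0,0,0,0,2,0,0,0])

```text
t: 4.1
eef_pos: [478.8, 184.7, 93.3]
tcp_rot: [-3.124, 0.004, -1.388]
force: [-1.9, 6.3, -1.4]
opening: 0.3
```

Run:
```python
from h import *
st()
```

```text
t 4.1 eef [478.8 184.7  93.3] rot [-179.      0.23  -79.52] F [-1.9  6.3 -1.4] op 0.3 br [ 4.3 96.5 93.3] Fbr [-0.7  6.5 -1.4]
```

>>> carry_out(series=[0,0,0,2,0,1,0,0,0,0,2,0,1,0,0,0,0,2,0,1,0,0,0,0,2,0,1,0,0,0,0,2,0,0,0,0,0,0,2,0,0,0])

```text
t: 4.6
eef_pos: [480.3, 181.0, 92.6]
tcp_rot: [-3.123, 0.022, -1.391]
force: [-1.3, 4.5, -0.1]
opening: 0.3
```

Run:
```python
from h import *
st()
```

```text
t 4.6 eef [480.3 181.   92.6] rot [-178.91    1.27  -79.72] F [-1.3  4.5 -0.1] op 0.3 br [ 5.1 92.6 92.6] Fbr [-0.4  4.7 -0.1]
```

>>> carry_out(series=[0,0,0,4,1,1,0,0,0,0,4,1,1,0,0,0,0,4,1,1,0,0,0,0,4,0,0,0])

```text
t: 4.93
eef_pos: [482.5, 171.8, 92.7]
tcp_rot: [-3.114, 0.036, -1.392]
force: [-1.4, 4.8, 1.9]
opening: 0.5
```

Run:
```python
from h import *
st()
```

```text
t 4.93 eef [482.5 171.8  92.7] rot [-178.44    2.06  -79.78] F [-1.4  4.8  1.9] op 0.5 br [ 5.5 83.2 92.7] Fbr [-0.5  5.   1.9]
```

```bash
cat >> h.py <<'E'
def fixrot(yawdeg):
    s=arm.read_state(); R=Ro.from_euler('xyz',s['tcp_rot']); T=Ro.from_euler('xyz',[np.pi,0,np.radians(yawdeg)])
    return np.degrees((R.inv()*T).as_rotvec())
def totool(d):
    s=arm.read_state(); return Ro.from_euler('xyz',s['tcp_rot']).inv().apply(d)
E
python3 - <<'E'
from h import *
print(fixrot(-79.3),totool(RB@[0,-1,0]))
E
```

```text
[-1.56758029  2.05623341 -0.50951734] [ 0.9993166  -0.00938047 -0.03575376]
```

>>> carry_out(series=[-0.8,1,-0.2,3,1,1,0,-0.8,1,-0.2,3,1,1,0,0,0,0,3,1,0,0,0,0,0,3,0,0,0])

```text
t: 5.27
eef_pos: [483.1, 165.0, 92.6]
tcp_rot: [-3.138, 0.011, -1.388]
force: [-1.1, 5.5, -1.0]
opening: 0.3
```

Run:
```python
from h import *
st();print(fixrot(-79.3))
```

```text
t 5.27 eef [483.1 165.   92.6] rot [-179.77    0.62  -79.53] F [-1.1  5.5 -1. ] op 0.3 br [ 4.9 76.4 92.6] Fbr [-0.   5.6 -1. ]
[-0.23040696  0.61868221 -0.23060299]
```

>>> carry_out(series=[0,0.4,0,3,1,0,0,0,0.2,0,3,1,0,0,0,0,0,3,0,0,0])

```text
t: 5.52
eef_pos: [484.0, 160.4, 92.7]
tcp_rot: [-3.133, 0.009, -1.389]
force: [-1.0, 5.0, -0.6]
opening: 0.2
```

>>> carry_out(series=[0,0.4,0,3,1,0,0,0,0.2,0,3,1,0,0])

```text
t: 5.68
eef_pos: [484.3, 157.1, 92.7]
tcp_rot: [-3.129, 0.004, -1.39]
force: [1.6, 5.9, -2.0]
opening: 0.4
```

Run:
```python
from h import *
st();print(fixrot(-79.3))
c=snap('wrist','w4.png')
cv2.imwrite('pics/w4b.png',cv2.resize(c['img'],(800,600),interpolation=cv2.INTER_CUBIC))
st()
```

```text
t 5.68 eef [484.3 157.1  92.7] rot [-179.28    0.21  -79.64] F [ 1.6  5.9 -2. ] op 0.4 br [ 4.6 68.4 92.7] Fbr [ 2.7  5.5 -2. ]
[-0.71659444  0.20403253 -0.34378886]
t 5.73 eef [484.4 156.7  92.7] rot [-179.27    0.18  -79.64] F [ 1.9  6.1 -3.4] op 0.2 br [ 4.6 68.1 92.7] Fbr [ 3.   5.6 -3.4]
```

View pics/w4b.png

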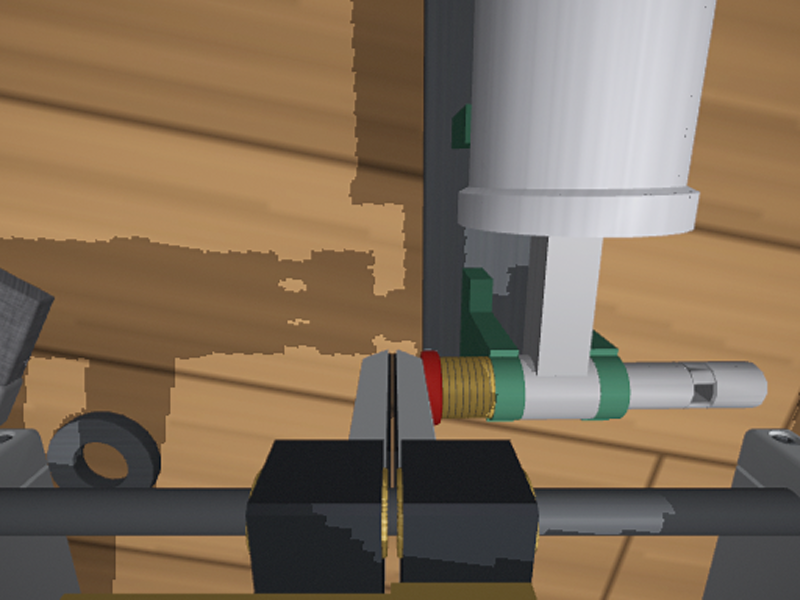

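>>> carry_out(series=[-0.5,0.2,0,3,1,0,0,0,0,0,3,0,0,0])

```text
t: 5.9
eef_pos: [485.3, 153.9, 92.6]
tcp_rot: [-3.135, 0.005, -1.391]
force: [-0.8, 5.7, -1.5]
opening: 0.7
```

>>> carry_out(series=[0,0,0,3,0,0,0,0,0,0,3,0,0,0])

```text
t: 6.07
eef_pos: [485.9, 150.9, 92.4]
tcp_rot: [-3.135, 0.011, -1.391]
force: [-0.7, 5.0, 1.0]
opening: 0.8
```

Run:
```python
from h import *
st();print(fixrot(-79.3))
```

```text
t 6.07 eef [485.9 150.9  92.4] rot [-179.6     0.64  -79.7 ] F [-0.7  5.   1. ] op 0.8 br [ 5.1 62.  92.4] Fbr [0.3 5.  1. ]
[-0.39771275  0.640809   -0.4014192 ]
```

>>> carry_out(series=[0,0.3,0,3,1,0,0,0,0.3,0,3,0,0,0])

```text
t: 6.23
eef_pos: [486.6, 147.6, 92.6]
tcp_rot: [-3.132, 0.006, -1.392]
force: [0.2, 4.1, -1.6]
opening: 0.7
```

>>> carry_out(series=[0,0,0,3,0,0,0,0,0,0,3,0,0,0])

```text
t: 6.4
eef_pos: [487.0, 145.6, 92.5]
tcp_rot: [-3.132, 0.014, -1.393]
force: [-2.0, 11.3, 1.4]
opening: 0.4
```

Run:
```python
from h import *
st();print(fixrot(-79.3))
c=snap('wrist','w5.png')
cv2.imwrite('pics/w5b.png',cv2.resize(c['img'],(800,600),interpolation=cv2.INTER_CUBIC))
st()
```

```text
t 6.4 eef [487.  145.6  92.5] rot [-179.47    0.82  -79.83] F [-2.  11.3  1.4] op 0.4 br [ 5.1 56.7 92.5] Fbr [ 0.1 11.5  1.4]
[-0.53066553  0.8172554  -0.5336493 ]
t 6.45 eef [487.  145.7  92.5] rot [-179.48    0.85  -79.85] F [-2.2  8.8  0.4] op 0.6 br [ 5.1 56.7 92.5] Fbr [-0.5  9.1  0.4]
```

View pics/w5b.png

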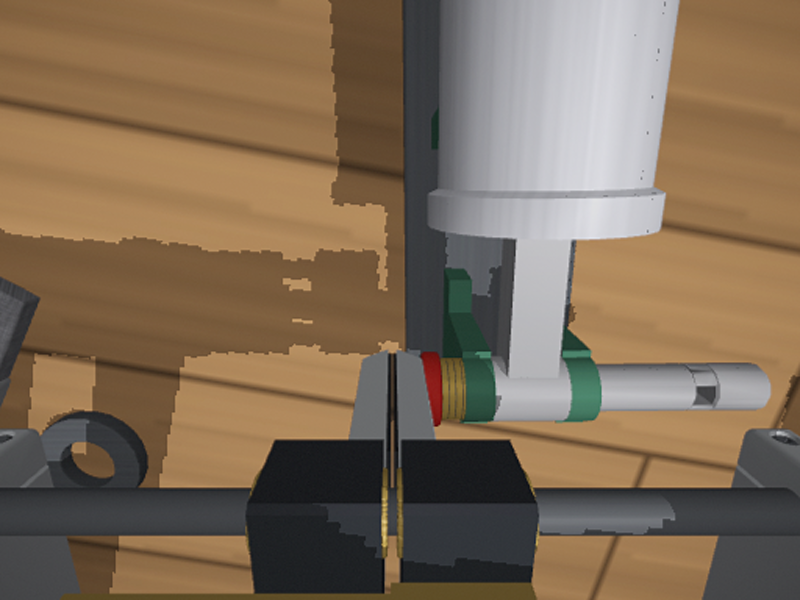

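>>> carry_out(series=[0,0,0,4,0,0,0,0,0,0,4,0,0,0])

```text
t: 6.62
eef_pos: [487.1, 145.9, 92.7]
tcp_rot: [-3.132, 0.031, -1.396]
force: [-1.3, 13.5, 1.1]
opening: 0.2
```

>>> carry_out(series=[0,0,0,5,0,0,0,0,0,0,5,0,0,0])

```text
t: 6.78
eef_pos: [487.0, 146.1, 93.0]
tcp_rot: [-3.132, 0.052, -1.399]
force: [-2.3, 14.5, 1.2]
opening: 0.5
```

Run:
```python
from h import *
st();print(fixrot(-79.3))
```

```text
t 6.78 eef [487.  146.1  93. ] rot [-179.43    2.98  -80.13] F [-2.3 14.5  1.2] op 0.5 br [ 5.2 57.1 93. ] Fbr [ 0.4 14.7  1.2]
[-0.58769546  2.97481959 -0.84862317]
```

>>> carry_out(series=[0,0,0,-15,0,0,0,-0.5,3,-0.8,-15,0,0,0,0,0,0,0,0,-30,0,0,0,0,0,5,-35,0,0,0,0,0,10,-30,0,0,0,0,30,15,-8,0,0,0,0,38,10,0,0,0,0,0,38,10,0,100,0,0,0,38,10,0,100,0,0,0,20,5,0,100,0,0,0,0,0,0,100])

```text
t: 7.7
eef_pos: [449.0, -4.3, 205.7]
tcp_rot: [-3.139, -0.018, -1.375]
force: [0.8, 0.2, 0.0]
opening: 23.6
```

Run:
```python
from h import *
st();print(fixrot(-79.3))
c=snap('wrist','w6.png')
cv2.imwrite('pics/w6b.png',cv2.resize(c['img'],(800,600),interpolation=cv2.INTER_CUBIC))
c=snap('top','t6.png')
cv2.imwrite('pics/t6b.png',cv2.resize(c['img'][180:240,175:260],None,fx=8,fy=8,interpolation=cv2.INTER_CUBIC))
st()
```

```text
t 7.7 eef [449.   -4.3 205.7] rot [-179.86   -1.01  -78.8 ] F [0.8 0.2 0. ] op 23.6 br [-60.  -83.6 205.7] Fbr [0.8 0.1 0. ]
[-0.14240944 -1.00709593  0.50133065]
t 7.8 eef [449.1  -1.3 205.4] rot [-179.86   -0.86  -78.67] F [ 0.   0.4 -0.7] op 31.6 br [-59.4 -80.7 205.4] Fbr [ 0.1  0.3 -0.7]
```

View pics/w6b.png

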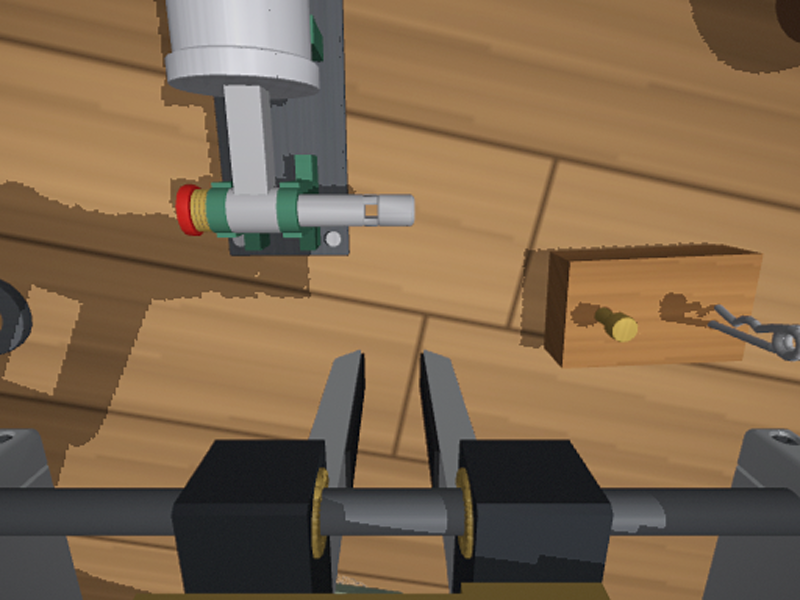

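View pics/t6b.png

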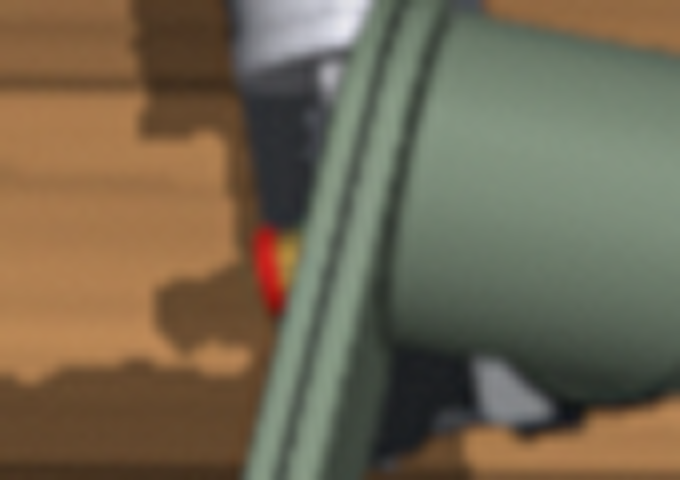

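Run:
```python
from h import *
c=snap('wrist','w7.png'); st()
cv2.imwrite('pics/w7c.png',cv2.resize(c['img'][100:170,105:275],None,fx=4.7,fy=4.7,interpolation=cv2.INTER_CUBIC))
```

```text
t 7.85 eef [ 4.490e+02 -3.000e-01  2.052e+02] rot [-179.88   -0.82  -78.57] F [-0.2  0.3  0. ] op 35.4 br [-59.3 -79.7 205.2] Fbr [-0.2  0.3  0. ]
```

View pics/w7c.png

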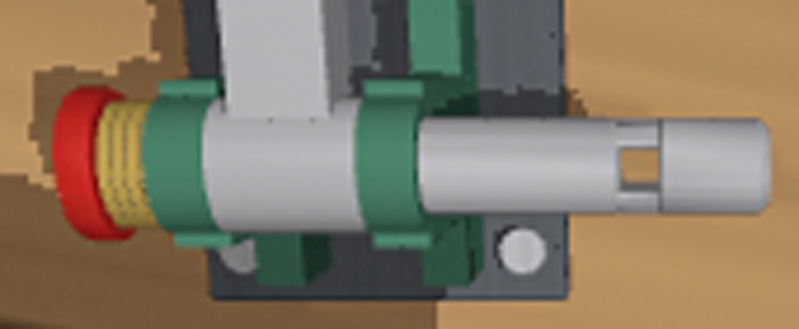

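Run:
```python
from h import *
c=load('w7.png')
f=lambda a,b,z:onz(c,105+(a+.5)/4.7-.5,100+(b+.5)/4.7-.5,z)
for n,(a,b,z) in dict(hole=(639,167,104.5),holeL=(615,167,104.5),holeR=(661,167,104.5),end=(770,165,95),chR=(417,164,109),chL=(143,162,109)).items():
    p=f(a,b,z);print(n,np.round(p,1),np.round(br(p),1))
c=load('w5.png')
f=lambda a,b,z:onz(c,(a+.5)*.64-.5,(b+.5)*.64-.5,z)
for n,(a,b,z) in dict(hole=(706,386,104.5),end=(770,386,95),).items():
    p=f(a,b,z);print(n,np.round(p,1),np.round(br(p),1))
```

```text
hole [505.3  18.5 104.5] [ -0.5 -71.7 104.5]
holeL [504.4  23.2 104.5] [ -0.5 -66.8 104.5]
holeR [506.2  14.1 104.5] [ -0.5 -76.1 104.5]
end [510.2  -8.3  95. ] [ -0.7 -98.9  95. ]
chR [497.7  61.7 109. ] [  0.  -27.8 109. ]
chL [487.5 114.8 109. ] [-1.00e-01  2.62e+01  1.09e+02]
hole [509.4  21.4 104.5] [  4.1 -69.6 104.5]
end [511.  -12.8  95. ] [  -0.7 -103.5   95. ]
```

>>> carry_out(series=[0,-0.8,-0.4,32,3,0,50,0,0,-0.4,32,3,0,50,0,0,-0.4,32,3,0,50,0,0,-0.4,32,3,0,50,0,0,-0.4,32,3,0,50,0,0,-0.4,32,3,0,50,0,0,0,32,3,0,50,0,0,0,16,2,0,50,0,0,0,0,0,0,50,0,0,0,0,0,0,50,0,0,0,0,0,0,50])

```text
t: 8.77
eef_pos: [488.3, -229.2, 200.8]
tcp_rot: [3.141, 0.01, -1.296]
force: [0.4, 0.6, 0.5]
opening: 46.9
```

Run:
```python
from h import *
st();print(fixrot(-76.2)); s=arm.read_state(); print(totool(np.array([476.5,-265.5,160])-s['eef_pos']))
```

```text
t 8.77 eef [ 488.3 -229.2  200.8] rot [179.99   0.6  -74.28] F [0.4 0.6 0.5] op 46.9 br [ -63.2 -311.9  200.8] Fbr [0.5 0.5 0.5]
[0.02047818 0.59513493 1.92429356]
[32.18374767 21.23666659 40.43132233]
```

>>> carry_out(series=[0,0.6,1.9,16,11,0,50,0,0,0,14,9,0,50,0,0,0,0,0,0,50,0,0,0,0,0,0,50])

```text
t: 9.1
eef_pos: [477.1, -254.5, 200.1]
tcp_rot: [3.141, 0.004, -1.321]
force: [-0.5, 0.3, 0.0]
opening: 46.8
```

Run:
```python
from h import *
st();print(fixrot(-76.2)); s=arm.read_state(); print(totool(np.array([476.5,-265.5,160])-s['eef_pos']))
c=snap('wrist','w8.png')
cv2.imwrite('pics/w8b.png',cv2.resize(c['img'],(800,600),interpolation=cv2.INTER_CUBIC));st()
c=snap('side','s8.png')
cv2.imwrite('pics/s8b.png',cv2.resize(c['img'][190:290,200:330],None,fx=6,fy=6,interpolation=cv2.INTER_CUBIC))
```

```text
t 9.1 eef [ 477.1 -254.5  200.1] rot [179.97   0.26 -75.68] F [-0.5  0.3  0. ] op 46.8 br [ -79.  -334.7  200.1] Fbr [-0.4  0.4  0. ]
[0.03361391 0.2573225  0.51686999]
[10.70712726  3.23388579 40.03241492]
t 9.15 eef [ 477.1 -254.4  200.1] rot [179.96   0.25 -75.66] F [-0.1  0.3  0.5] op 46.7 br [ -78.9 -334.6  200.1] Fbr [-0.1  0.3  0.5]
```

View pics/w8b.png

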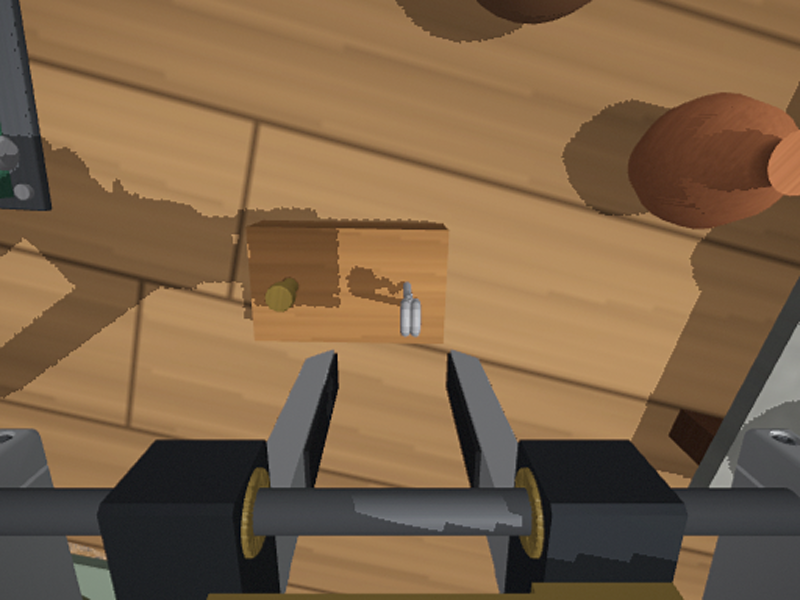

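View pics/s8b.png

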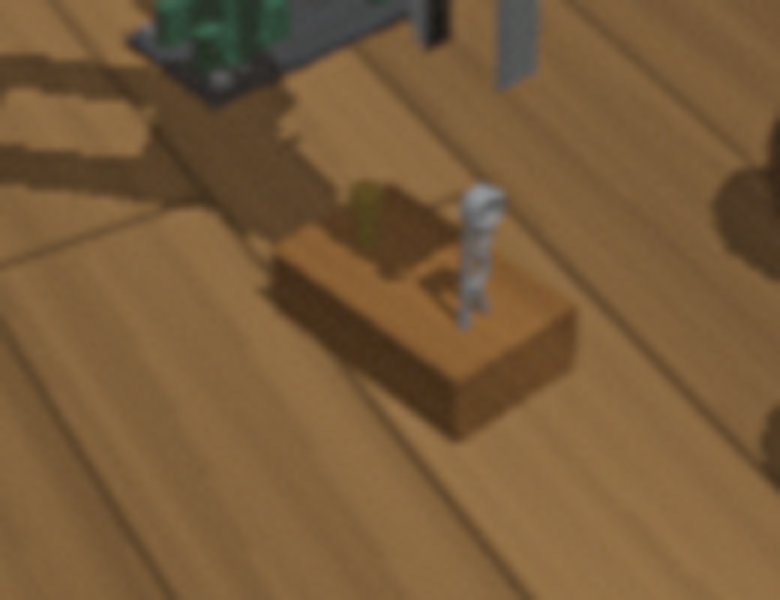

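Run:
```python
from h import *
c=load('w8.png')
for z in(117.5,122): print(onz(c,410.5*.64-.5,316*.64-.5,z))
s=load('s8.png'); t=load('top0.png')
a=(200+483/6-.5,190+209/6-.5); print(tri(c,(410.5*.64-.5,315*.64-.5),s,a), tri(t,(290+456/8-.5,195+175/8-.5),s,a))
```

```text
[ 477.87377003 -265.03357968  117.5       ]
[ 479.27487006 -264.49774032  122.        ]
(array([ 477.76634956, -265.31991961,  114.64300047]), np.float64(0.3822996365602901)) (array([ 478.52672002, -266.60272316,  115.47919355]), np.float64(2.3104852015958532))
```

>>> carry_out(series=[0,0.2,0.5,6,1,20,50,0,0,0,5,1,20,50,0,0,0,0,0,5,50,0,0,0,0,0,0,50])

```text
t: 9.53
eef_pos: [480.6, -261.9, 156.3]
tcp_rot: [-3.138, -0.002, -1.324]
force: [-0.3, -0.7, -0.3]
opening: 47.3
```

Run:
```python
from h import *
st();print(fixrot(-76.2)); s=arm.read_state(); print(totool(np.array([477.5,-265.4,99])-s['eef_pos']))
```

```text
t 9.53 eef [ 480.6 -261.9  156.3] rot [-1.798e+02 -1.100e-01 -7.586e+01] F [-0.3 -0.7 -0.3] op 47.3 br [ -76.8 -342.6  156.3] Fbr [-0.4 -0.7 -0.3]
[-0.19811951 -0.11433588  0.34160137]
[ 2.54166523  4.09169708 57.31238513]
```

>>> carry_out(series=[0,0,0.3,2,3,14,50,0,0,0,1,2,14,50,0,0,0,0,1,12,50,0,0,0,0,1,5,50,0,0,0,0,0,0,50])

```text
t: 9.95
eef_pos: [477.5, -264.4, 113.5]
tcp_rot: [-3.134, -0.005, -1.326]
force: [0.6, 0.2, -0.9]
opening: 46.7
```

Run:
```python
from h import *
st();print(fixrot(-76.2)); s=arm.read_state(); print(totool(np.array([477.5,-265.4,99])-s['eef_pos']))
```

```text
t 9.95 eef [ 477.5 -264.4  113.5] rot [-179.58   -0.27  -75.96] F [ 0.6  0.2 -0.9] op 46.7 br [ -80.4 -344.4  113.5] Fbr [ 0.7  0.1 -0.9]
[-0.42356154 -0.26830686  0.23794608]
[ 0.93930441  0.34356401 14.48404702]
```

>>> carry_out(series=[-0.4,-0.3,0.2,1,0,8,50,0,0,0,0,1,6,50,0,0,0,0,0,2,50,0,0,0,0,0,0,50])

```text
t: 10.28
eef_pos: [478.3, -266.0, 98.1]
tcp_rot: [-3.14, -0.001, -1.329]
force: [0.7, 0.6, -0.2]
opening: 46.8
```

Run:
```python
from h import *
st();print(fixrot(-76.2)); s=arm.read_state(); print(totool(np.array([477.5,-265.4,99])-s['eef_pos']))
c=snap('wrist','w9.png')
cv2.imwrite('pics/w9b.png',cv2.resize(c['img'],(800,600),interpolation=cv2.INTER_CUBIC))
```

```text
t 10.28 eef [ 478.3 -266.    98.1] rot [-1.7989e+02 -8.0000e-02 -7.6150e+01] F [ 0.7  0.6 -0.2] op 46.8 br [ -79.8 -346.2   98.1] Fbr [ 0.8  0.4 -0.2]
[-0.11257179 -0.07499928  0.05351806]
[-0.81907828  0.66991211 -0.90835552]
```

View pics/w9b.png

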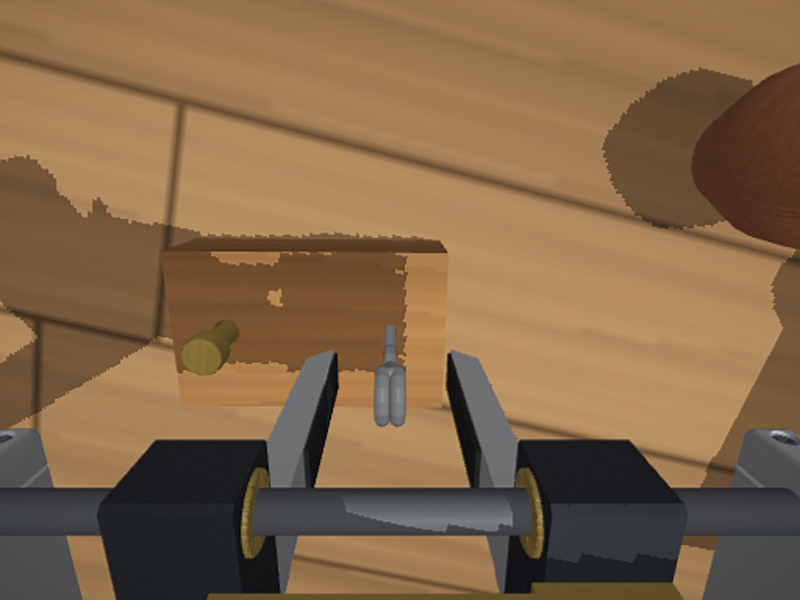

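>>> carry_out(series=[0,0,0,0,0,0,5,0,0,0,0,0,0,5,0,0,0,0,0,0,5,0,0,0,0,0,0,5,0,0,0,0,0,0,5,0,0,0,0,0,0,5,0,0,0,0,0,0,5], newtons=45)

```text
t: 10.92
eef_pos: [479.0, -266.2, 99.8]
tcp_rot: [-3.138, -0.002, -1.329]
force: [-0.3, 0.2, 0.4]
opening: 11.0
```

Run:
```python
from h import *
st()
```

```text
t 10.92 eef [ 479.  -266.2   99.8] rot [-1.798e+02 -1.100e-01 -7.617e+01] F [-0.3  0.2  0.4] op 11.0 br [ -79.2 -346.5   99.8] Fbr [-0.2  0.2  0.4]
```

>>> carry_out(series=[0,0,0,0,0,-5,5,0,0,0,0,0,-6,5,0,0,0,0,0,-6,5])

```text
t: 11.17
eef_pos: [478.4, -265.5, 116.2]
tcp_rot: [-3.139, -0.0, -1.329]
force: [0.3, -0.1, -1.2]
opening: 11.5
```

Run:
```python
from h import *
st();print(fixrot(-76.2))
```

```text
t 11.17 eef [ 478.4 -265.5  116.2] rot [-1.7985e+02 -1.0000e-02 -7.6170e+01] F [ 0.3 -0.1 -1.2] op 11.5 br [ -79.7 -345.7  116.2] Fbr [ 0.3 -0.2 -1.2]
[-0.1488494  -0.01260302  0.02703735]
```

>>> carry_out(series=[0,0,0,0,0,-20,5,0,0,0,0,0,-27,5,0,0,0,0,0,-27,5,0,0,0,0,0,-20,5,0,0,0.6,-20,-8,0,5,0,0,0.6,-32,-12,0,5,0,0,0.6,-32,-12,0,5,0,0,0.6,-32,-12,0,5,0,0,0.6,-32,-12,0,5,0,0,0,-32,-12,0,5,0,0,0,-20,-8,0,5,0,0,0,0,0,0,5])

```text
t: 12.17
eef_pos: [514.0, -50.8, 226.2]
tcp_rot: [-3.129, -0.011, -1.392]
force: [-0.9, -0.6, -2.0]
opening: 11.8
```

Run:
```python
from h import *
st();print(fixrot(-79.3)); s=arm.read_state(); print(totool(np.array([514.5,20.5,s['eef_pos'][2]])-s['eef_pos']))
```

```text
t 12.17 eef [514.  -50.8 226.2] rot [-179.28   -0.66  -79.77] F [-0.9 -0.6 -2. ] op 11.8 br [  -4.9 -141.4  226.2] Fbr [-1.  -0.4 -2. ]
[-0.71889569 -0.66131933 -0.46231316]
[-70.09661419 -13.21209648  -0.63918697]
```

>>> carry_out(series=[-0.7,-0.6,-0.4,-25,-5,0,5,0,0,0,-25,-4,0,5,0,0,0,-14,-3,5,5,0,0,0,0,0,0,5,0,0,0,0,0,0,5])

```text
t: 12.58
eef_pos: [514.7, 14.2, 224.3]
tcp_rot: [-3.139, -0.006, -1.383]
force: [-0.3, 0.2, -0.9]
opening: 11.8
```

Run:
```python
from h import *
st();print(fixrot(-79.3)); s=arm.read_state(); print(totool(np.array([514.5,20.5,s['eef_pos'][2]])-s['eef_pos']))
c=snap('wrist','w10.png')
cv2.imwrite('pics/w10b.png',cv2.resize(c['img'],(800,600),interpolation=cv2.INTER_CUBIC));st()
c=snap('side','s10.png')
cv2.imwrite('pics/s10b.png',cv2.resize(c['img'][120:220,190:320],None,fx=6,fy=6,interpolation=cv2.INTER_CUBIC))
```

```text
t 12.58 eef [514.7  14.2 224.3] rot [-179.85   -0.37  -79.24] F [-0.3  0.2 -0.9] op 11.8 br [  7.9 -77.6 224.3] Fbr [-0.3  0.3 -0.9]
[-0.14759502 -0.37102824  0.06141267]
[-6.21352405 -0.96827621 -0.03775494]
t 12.63 eef [514.6  14.  224.2] rot [-179.87   -0.35  -79.28] F [-0.2 -0.3 -1.5] op 11.9 br [  7.8 -77.8 224.2] Fbr [-0.2 -0.3 -1.5]
```

View pics/w10b.png

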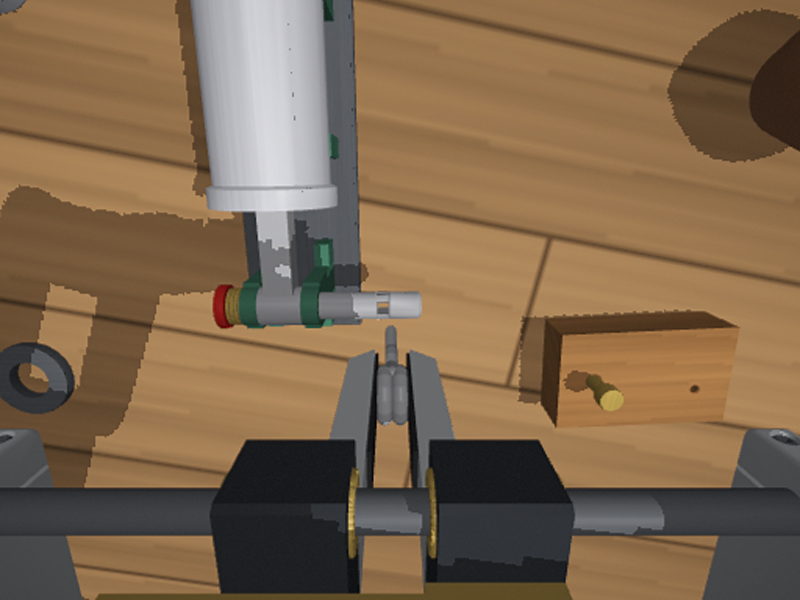

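View pics/s10b.png

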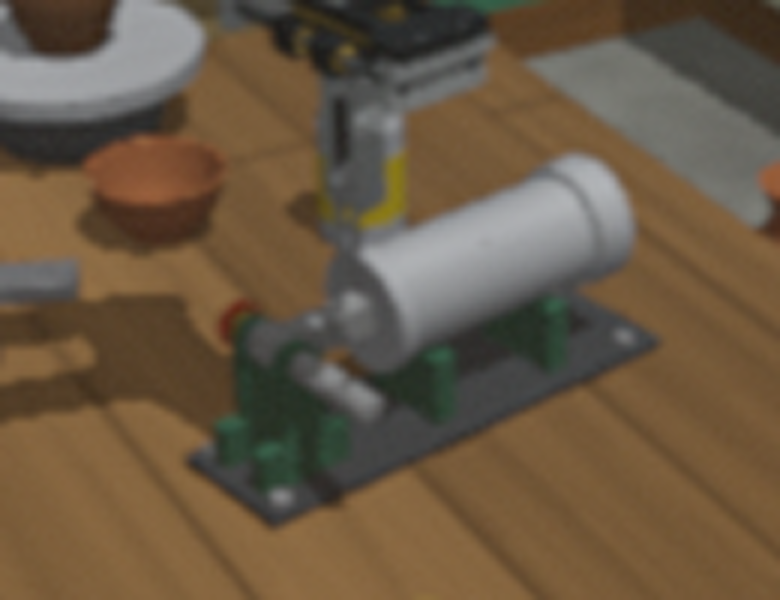

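Run:
```python
from h import *
c=load('w10.png')
cv2.imwrite('pics/w10c.png',cv2.resize(c['img'][170:285,130:290],None,fx=5,fy=5,interpolation=cv2.INTER_CUBIC))
```

```text
(no output)
```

View pics/w10c.png

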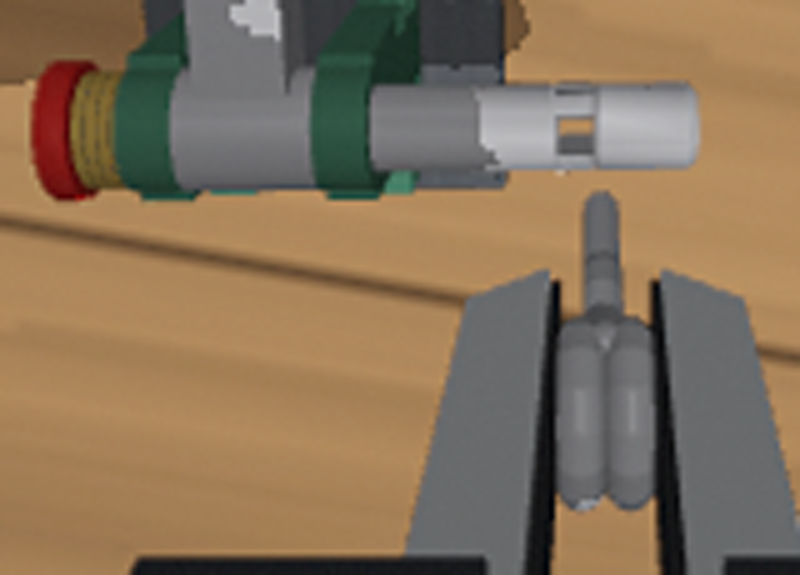

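Run:
```python
from h import *
c=load('w10.png')
f=lambda a,b,z:onz(c,130+(a+.5)/5-.5,170+(b+.5)/5-.5,z)
for n,(a,b,z) in dict(hole=(576,127,104.5),holeL=(555,127,104.5),holeR=(598,127,104.5),pinL=(430,87,95),pinR=(430,170,95),end=(698,126,95),chR=(370,140,105),coil=(605,415,242.5),coiltop=(605,330,250),bent=(601,200,171)).items():
    p=f(a,b,z);print(n,np.round(p,1),np.round(br(p),1))
st()
```

```text
hole [507.6  18.8 104.5] [  1.8 -71.8 104.5]
holeL [506.8  23.2 104.5] [  1.8 -67.3 104.5]
holeR [508.5  14.1 104.5] [  1.8 -76.6 104.5]
pinL [507.9  51.7  95. ] [  8.2 -39.5  95. ]
pinR [488.8  48.7  95. ] [-11.1 -38.9  95. ]
end [510.   -8.3  95. ] [ -0.9 -98.8  95. ]
chR [496.7  61.9 105. ] [ -1.  -27.4 105. ]
coil [513.1  14.4 242.5] [  6.4 -77.1 242.5]
coiltop [527.7  17.2 250. ] [ 21.3 -77.1 250. ]
bent [515.5  15.1 171. ] [  8.9 -76.9 171. ]
t 12.68 eef [514.7  13.6 224.2] rot [-179.86   -0.35  -79.33] F [-0.7  0.1 -0.8] op 11.5 br [  7.8 -78.2 224.2] Fbr [-0.7  0.2 -0.8]
```

>>> carry_out(series=[-0.1,-0.3,0,-3,-1,10,5,0,0,0,-2,0,12,5,0,0,0,0,0,10,5,0,0,0,0,0,3,5,0,0,0,0,0,0,5])

```text
t: 13.1
eef_pos: [515.5, 13.7, 187.0]
tcp_rot: [-3.14, -0.002, -1.392]
force: [0.6, 0.1, -1.5]
opening: 11.8
```

```bash
cat >> h.py <<'E'
def to(b,yaw=-79.3):
    st(); s=arm.read_state(); w=RB@np.array(b)+O; print('rotfix',np.round(fixrot(yaw),2),'shift',np.round(totool(w-s['eef_pos']),1))
E
python3 - <<'E'
from h import *
to([9.5,-72.5,180])
E
```

```text
t 13.1 eef [515.5  13.7 187. ] rot [-1.7992e+02 -1.2000e-01 -7.9730e+01] F [ 0.6  0.1 -1.5] op 11.8 br [  8.6 -78.2 187. ] Fbr [ 0.6  0.  -1.5]
rotfix [-0.08 -0.12 -0.43] shift [-5.8 -0.8  7. ]
```

>>> carry_out(series=[0,-0.1,-0.4,-6,-1,0,5,0,0,0,-1,0,0,5,0,0,0,0,0,0,5,0,0,0,0,0,0,5])

```text
t: 13.43
eef_pos: [515.3, 20.5, 186.9]
tcp_rot: [-3.141, -0.0, -1.385]
force: [0.5, 0.7, 0.3]
opening: 11.7
```

Run:
```python
from h import *
to([9.5,-72.5,180])
```

```text
t 13.43 eef [515.3  20.5 186.9] rot [-179.95   -0.    -79.38] F [0.5 0.7 0.3] op 11.7 br [  9.7 -71.5 186.9] Fbr [0.7 0.5 0.3]
rotfix [-0.05 -0.   -0.08] shift [1.  0.2 6.9]
```

Take another wrist look here, where the clip and hole are closer together.

Run:
```python
from h import *
c=snap('wrist','w11.png');st()
cv2.imwrite('pics/w11c.png',cv2.resize(c['img'][170:285,150:310],None,fx=5,fy=5,interpolation=cv2.INTER_CUBIC))
s=snap('side','s11.png')
cv2.imwrite('pics/s11c.png',cv2.resize(s['img'][140:200,220:280],None,fx=10,fy=10,interpolation=cv2.INTER_CUBIC))
```

```text
t 13.48 eef [515.4  20.5 186.9] rot [-179.94   -0.    -79.38] F [-0.4  0.1 -0.2] op 11.8 br [  9.8 -71.6 186.9] Fbr [-0.3  0.1 -0.2]
```

View pics/w11c.png

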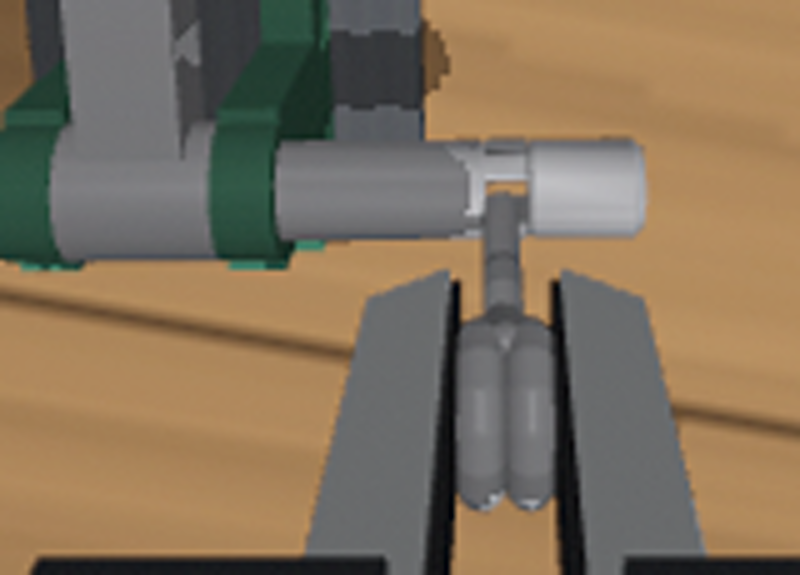

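View pics/s11c.png

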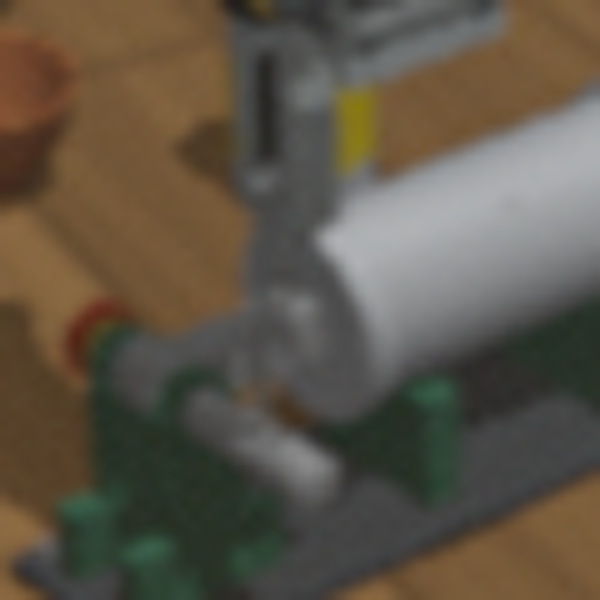

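>>> carry_out(series=[0,0,0,0.5,0,5,5,0,0,0,0,0,3,5,0,0,0,0,0,2,5,0,0,0,0,0,0,5])

```text
t: 13.87
eef_pos: [516.1, 19.9, 176.8]
tcp_rot: [-3.139, -0.001, -1.385]
force: [-0.7, -0.6, -0.9]
opening: 12.0
```

Run:
```python
from h import *
to([9.5,-72,175])
```

```text
t 13.87 eef [516.1  19.9 176.8] rot [-1.7984e+02 -5.0000e-02 -7.9360e+01] F [-0.7 -0.6 -0.9] op 12.0 br [ 10.3 -72.2 176.8] Fbr [-0.8 -0.4 -0.9]
rotfix [-0.16 -0.05 -0.06] shift [-0.2  0.9  1.8]
```

>>> carry_out(series=[-0.2,0,0,0,1,1,5,0,0,0,0,0,2,5,0,0,0,0,0,2,5,0,0,0,0,0,1,5])

```text
t: 14.2
eef_pos: [515.9, 19.8, 172.6]
tcp_rot: [-3.141, -0.001, -1.385]
force: [-1.9, 0.9, 5.9]
opening: 11.6
```

Run:
```python
from h import *
to([9.5,-72,170])
```

```text
t 14.2 eef [515.9  19.8 172.6] rot [-1.7995e+02 -5.0000e-02 -7.9370e+01] F [-1.9  0.9  5.9] op 11.6 br [ 10.2 -72.3 172.6] Fbr [-1.7  1.2  5.9]
rotfix [-0.05 -0.05 -0.07] shift [-0.3  0.7  2.6]
```

>>> carry_out(series=[0,0,0,-0.5,1.5,-0.5,5,0,0,0,0,1,0.5,5,0,0,0,0,0,1.5,5])

```text
t: 14.45
eef_pos: [514.6, 20.0, 172.8]
tcp_rot: [-3.137, -0.001, -1.385]
force: [-1.1, 0.5, 8.5]
opening: 11.9
```

Run:
```python
from h import *
to([9.5,-72,170])
```

```text
t 14.45 eef [514.6  20.  172.8] rot [-1.7975e+02 -8.0000e-02 -7.9370e+01] F [-1.1  0.5  8.5] op 11.9 br [  8.9 -71.9 172.8] Fbr [-1.   0.7  8.5]
rotfix [-0.25 -0.08 -0.07] shift [ 0.1 -0.6  2.8]
```

>>> carry_out(series=[0,0,0,-0.3,1.5,0,5,0,0,0,-0.3,0.5,1,5,0,0,0,0,0,1,5])

```text
t: 14.7
eef_pos: [514.1, 20.0, 172.8]
tcp_rot: [-3.133, -0.003, -1.385]
force: [-1.7, 0.8, 6.6]
opening: 11.5
```

Run:
```python
from h import *
to([9.5,-72,170])
```

```text
t 14.7 eef [514.1  20.  172.8] rot [-1.7951e+02 -1.6000e-01 -7.9370e+01] F [-1.7  0.8  6.6] op 11.5 br [  8.5 -71.8 172.8] Fbr [-1.6  1.1  6.6]
rotfix [-0.49 -0.16 -0.07] shift [ 0.2 -1.   2.8]
```

Run:
```python
from h import *
c=snap('wrist','w12.png');st()
cv2.imwrite('pics/w12c.png',cv2.resize(c['img'][170:285,150:310],None,fx=5,fy=5,interpolation=cv2.INTER_CUBIC))
```

```text
t 14.75 eef [514.1  20.  172.8] rot [-1.7952e+02 -1.6000e-01 -7.9370e+01] F [-1.5  0.1  6.1] op 12.1 br [  8.4 -71.8 172.8] Fbr [-1.4  0.4  6.1]
```

View pics/w12c.png

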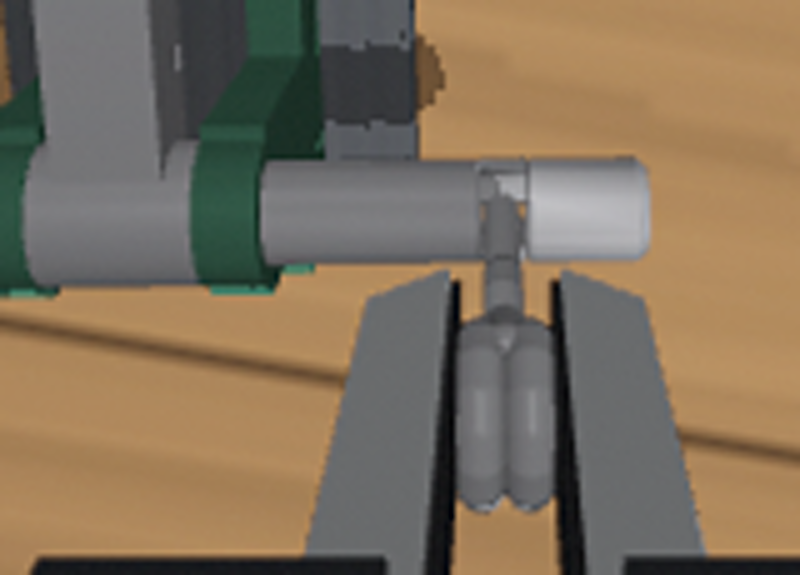

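>>> carry_out(series=[-0.5,0,0,0,0,-2,5,0,0,0,0,-3,0,5,0,0,0,0,-0.5,0,5,0,0,0,0,0,0,5])

```text
t: 15.08
eef_pos: [516.7, 20.6, 173.2]
tcp_rot: [3.138, -0.002, -1.385]
force: [1.4, -0.1, 1.5]
opening: 11.4
```

Run:
```python
from h import *
to([11.7,-71.8,172])
```

```text
t 15.08 eef [516.7  20.6 173.2] rot [ 1.798e+02 -1.400e-01 -7.938e+01] F [ 1.4 -0.1  1.5] op 11.4 br [ 11.1 -71.7 173.2] Fbr [ 1.4 -0.4  1.5]
rotfix [ 0.2  -0.14 -0.08] shift [ 0.1 -0.6  1.2]
```

>>> carry_out(series=[0.2,0,0,0,-0.5,1,5,0,0,0,0,0,1.5,5,0,0,0,0,0,1.5,5])

```text
t: 15.33
eef_pos: [517.7, 20.7, 172.2]
tcp_rot: [-3.141, -0.003, -1.385]
force: [-2.2, 2.1, 9.7]
opening: 11.4
```

Run:
```python
from h import *
to([11.7,-71.8,172])
```

```text
t 15.33 eef [517.7  20.7 172.2] rot [-1.7998e+02 -1.4000e-01 -7.9360e+01] F [-2.2  2.1  9.7] op 11.4 br [ 12.1 -71.8 172.2] Fbr [-1.7  2.4  9.7]
rotfix [-0.02 -0.14 -0.06] shift [0.  0.4 0.2]
```

>>> carry_out(series=[0,0,0,-1.2,0,0,5,0,0,0,-0.6,0,1,5,0,0,0,0,0,1.5,5])

```text
t: 15.58
eef_pos: [518.4, 21.9, 172.1]
tcp_rot: [-3.139, -0.004, -1.385]
force: [-2.5, -0.5, -0.3]
opening: 11.6
```

Run:
```python
from h import *
to([11.7,-71.8,172])
```

```text
t 15.58 eef [518.4  21.9 172.1] rot [-179.84   -0.26  -79.35] F [-2.5 -0.5 -0.3] op 11.6 br [ 13.  -70.7 172.1] Fbr [-2.6 -0.  -0.3]
rotfix [-0.16 -0.26 -0.05] shift [1.1 1.3 0.1]
```

>>> carry_out(series=[0,0,0,0,0.5,2,5,0,0,0,0,0.5,2,5,0,0,0,0,0,2,5])

```text
t: 15.83
eef_pos: [518.6, 21.9, 165.4]
tcp_rot: [-3.135, -0.005, -1.385]
force: [1.0, 0.1, 0.6]
opening: 11.4
```

Run:
```python
from h import *
to([11.7,-71.8,172])
```

```text
t 15.83 eef [518.6  21.9 165.4] rot [-179.63   -0.27  -79.36] F [1.  0.1 0.6] op 11.4 br [ 13.2 -70.8 165.4] Fbr [ 1.  -0.1  0.6]
rotfix [-0.37 -0.27 -0.06] shift [ 1.   1.5 -6.6]
```

Run:
```python
from h import *
c=snap('wrist','w13.png');st()
cv2.imwrite('pics/w13c.png',cv2.resize(c['img'][170:285,150:310],None,fx=5,fy=5,interpolation=cv2.INTER_CUBIC))
s=snap('side','s13.png')
cv2.imwrite('pics/s13c.png',cv2.resize(s['img'][140:200,220:280],None,fx=10,fy=10,interpolation=cv2.INTER_CUBIC))
```

```text
t 15.88 eef [518.4  21.9 164.8] rot [-179.67   -0.26  -79.36] F [ 2.2 -0.6 -0.8] op 12.0 br [ 13.  -70.8 164.8] Fbr [ 2.1 -1.  -0.8]
```

View pics/w13c.png

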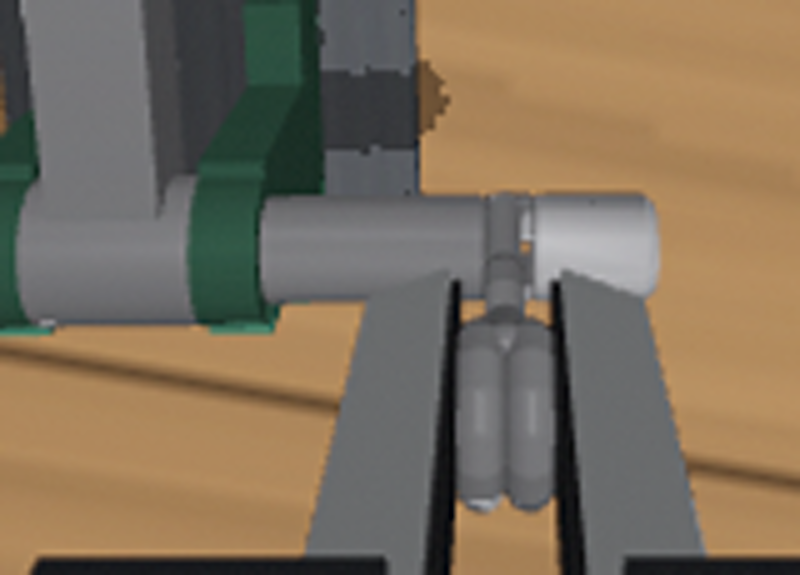

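View pics/s13c.png

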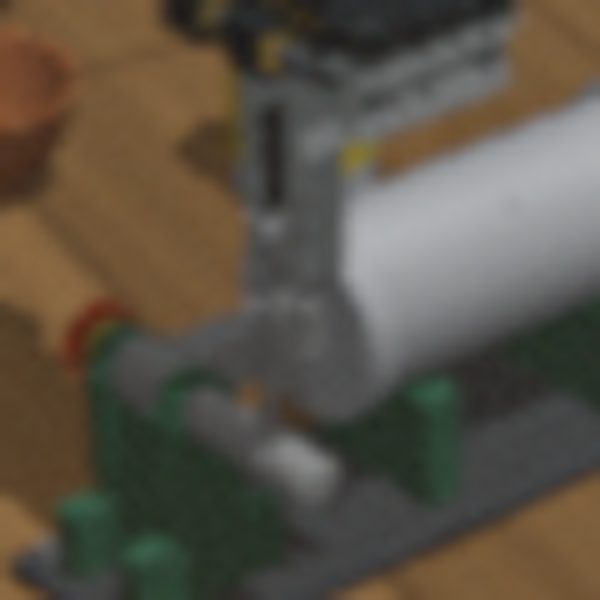

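>>> carry_out(series=[-0.2,-0.2,0,0,0,4,5,0,0,0,0,0,4,5,0,0,0,0,0,3,5])

```text
t: 16.18
eef_pos: [518.7, 21.7, 153.0]
tcp_rot: [-3.139, -0.001, -1.385]
force: [0.9, 1.7, -0.2]
opening: 12.0
```

Run:
```python
from h import *
to([13,-70.8,115])
```

```text
t 16.18 eef [518.7  21.7 153. ] rot [-1.7987e+02 -7.0000e-02 -7.9360e+01] F [ 0.9  1.7 -0.2] op 12.0 br [ 13.3 -71.  153. ] Fbr [ 1.2  1.5 -0.2]
rotfix [-0.13 -0.07 -0.06] shift [-0.3  0.4 38. ]
```

>>> carry_out(series=[0,0,0,-0.3,0.3,3,5,0,0,0,0,0.2,3,5,0,0,0,0,0,3,5])

```text
t: 16.43
eef_pos: [518.5, 21.6, 142.8]
tcp_rot: [-3.139, -0.001, -1.385]
force: [1.9, 0.2, 1.0]
opening: 11.4
```

Run:
```python
from h import *
to([13,-70.8,115])
```

```text
t 16.43 eef [518.5  21.6 142.8] rot [-1.7985e+02 -8.0000e-02 -7.9370e+01] F [1.9 0.2 1. ] op 11.4 br [ 13.  -71.  142.8] Fbr [ 1.9 -0.2  1. ]
rotfix [-0.15 -0.08 -0.07] shift [-0.2  0.1 27.8]
```

>>> carry_out(series=[0,0,0,0,0.2,3,5,0,0,0,0,0.2,3,5,0,0,0,0,0,2,5])

```text
t: 16.68
eef_pos: [519.4, 21.8, 134.9]
tcp_rot: [-3.136, -0.001, -1.385]
force: [-0.3, -0.8, 4.6]
opening: 11.4
```

Run:
```python
from h import *
to([13,-70.8,115])
```

```text
t 16.68 eef [519.4  21.8 134.9] rot [-1.7968e+02 -8.0000e-02 -7.9380e+01] F [-0.3 -0.8  4.6] op 11.4 br [ 14.  -71.  134.9] Fbr [-0.5 -0.8  4.6]
rotfix [-0.32 -0.08 -0.08] shift [-0.2  1.1 19.9]
```

>>> carry_out(series=[-0.2,0,0,0,0.5,3,5,0,0,0,0,0.3,3,5])

```text
t: 16.85
eef_pos: [519.5, 21.6, 130.3]
tcp_rot: [-3.138, -0.002, -1.385]
force: [0.2, -0.3, 7.9]
opening: 11.6
```

>>> carry_out(series=[0,0,0,0,0,4,5,0,0,0,0,0,4,5])

```text
t: 17.02
eef_pos: [519.0, 21.5, 122.7]
tcp_rot: [-3.139, -0.002, -1.385]
force: [-0.0, -0.5, 0.2]
opening: 11.4
```

Run:
```python
from h import *
to([13,-70.8,115])
```

```text
t 17.02 eef [519.   21.5 122.7] rot [-1.7988e+02 -1.3000e-01 -7.9350e+01] F [-0.  -0.5  0.2] op 11.4 br [ 13.5 -71.2 122.7] Fbr [-0.1 -0.5  0.2]
rotfix [-0.12 -0.13 -0.05] shift [-0.5  0.5  7.7]
```

>>> carry_out(series=[0,0,0,0,0,2,5,0,0,0,0,0,2,5])

```text
t: 17.18
eef_pos: [518.2, 21.7, 117.0]
tcp_rot: [-3.141, -0.002, -1.385]
force: [1.5, 0.4, -0.3]
opening: 11.8
```

>>> carry_out(series=[0,0,0,0,0,2,5,0,0,0,0,0,1,5])

```text
t: 17.35
eef_pos: [518.0, 21.6, 112.9]
tcp_rot: [-3.142, -0.002, -1.385]
force: [2.0, 0.5, 2.8]
opening: 11.8
```

Run:
```python
from h import *
to([13,-70.8,115])
c=snap('wrist','w14.png');st()
cv2.imwrite('pics/w14c.png',cv2.resize(c['img'][170:285,150:310],None,fx=5,fy=5,interpolation=cv2.INTER_CUBIC))
s=snap('side','s14.png')
cv2.imwrite('pics/s14c.png',cv2.resize(s['img'][140:200,220:280],None,fx=10,fy=10,interpolation=cv2.INTER_CUBIC))
```

```text
t 17.35 eef [518.   21.6 112.9] rot [-1.800e+02 -9.000e-02 -7.936e+01] F [2.  0.5 2.8] op 11.8 br [ 12.5 -70.9 112.9] Fbr [2.1 0.2 2.8]
rotfix [-0.   -0.09 -0.06] shift [-0.1 -0.5 -2.1]
t 17.4 eef [518.   21.7 112.7] rot [-1.800e+02 -8.000e-02 -7.936e+01] F [ 4.   0.7 -0.7] op 11.7 br [ 12.6 -70.9 112.7] Fbr [ 4.1 -0.1 -0.7]
```

View pics/w14c.png

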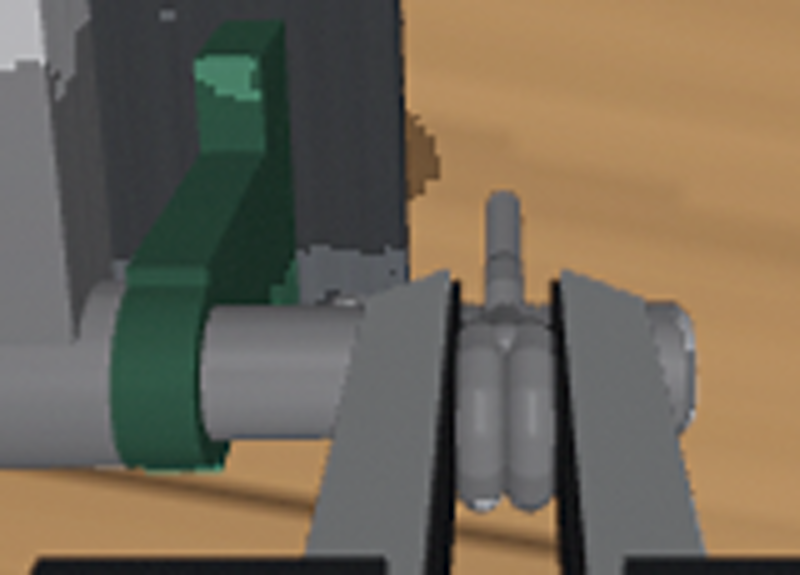

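View pics/s14c.png

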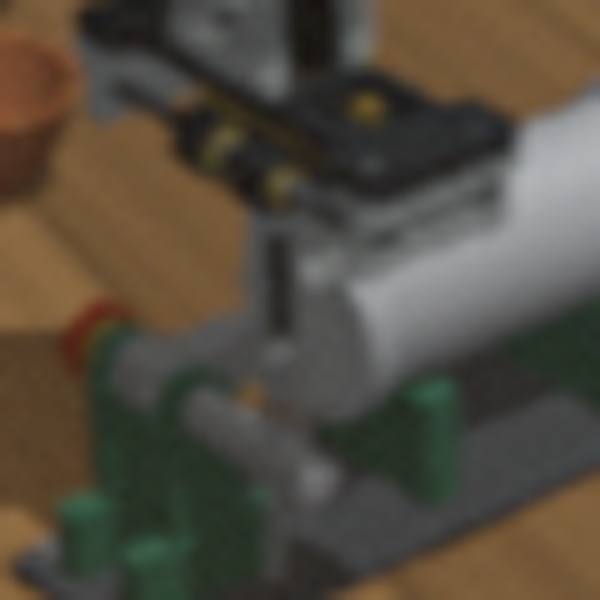

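>>> carry_out(series=[0,0,0,0,0,-1.5,5,0,0,0,0,0,-0.5,5,0,0,0,0,0,0,5])

```text
t: 17.7
eef_pos: [517.4, 21.6, 114.4]
tcp_rot: [3.14, -0.001, -1.385]
force: [2.4, 0.4, -0.4]
opening: 11.9
```

Run:
```python
from h import *
st()
```

```text
t 17.7 eef [517.4  21.6 114.4] rot [ 1.7992e+02 -8.0000e-02 -7.9360e+01] F [ 2.4  0.4 -0.4] op 11.9 br [ 12.  -70.9 114.4] Fbr [ 2.4 -0.  -0.4]
```

>>> carry_out(series=[0,0,0,0,-0.8,0,5,0,0,0,0,0,0,5,0,0,0,0,0,0,30,0,0,0,0,0,0,30,0,0,0,0,0,0,30,0,0,0,0,0,0,30])

```text
t: 18.2
eef_pos: [515.2, 22.0, 113.6]
tcp_rot: [3.133, 0.0, -1.385]
force: [-0.3, 1.0, 0.3]
opening: 28.2
```

Run:
```python
from h import *
st()
c=snap('wrist','w15.png');st()
cv2.imwrite('pics/w15c.png',cv2.resize(c['img'][170:285,150:310],None,fx=5,fy=5,interpolation=cv2.INTER_CUBIC))
```

```text
t 18.2 eef [515.2  22.  113.6] rot [ 1.7953e+02  2.0000e-02 -7.9350e+01] F [-0.3  1.   0.3] op 28.2 br [  9.9 -70.1 113.6] Fbr [-0.2  1.   0.3]
t 18.25 eef [515.2  22.  113.6] rot [ 1.7953e+02  2.0000e-02 -7.9340e+01] F [ 0.3  0.4 -0.7] op 28.4 br [  9.9 -70.1 113.6] Fbr [ 0.4  0.3 -0.7]
```

View pics/w15c.png

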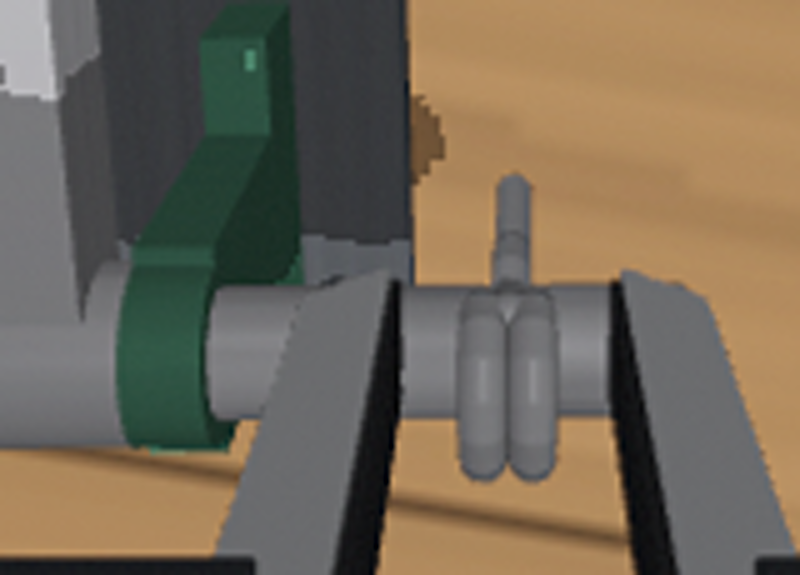

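>>> carry_out(series=[0,0,0,0,0,-6,30,0,0,0,0,0,-12,30,0,0,0,0,0,-20,30,0,0,0,0,0,-25,30,0,0,0,0,0,-25,30,0,0,0,0,10,-20,30,0,0,0,0,25,0,30,0,0,0,0,25,0,30,0,0,0,0,15,0,30,0,0,0,0,0,0,30,0,0,0,0,0,0,30])

```text
t: 19.17
eef_pos: [439.8, 8.0, 232.0]
tcp_rot: [3.135, -0.0, -1.384]
force: [1.0, -0.3, 0.8]
opening: 28.3
```

Run:
```python
from h import *
st()
c=snap('wrist','w16.png');st()
cv2.imwrite('pics/w16b.png',cv2.resize(c['img'],(800,600),interpolation=cv2.INTER_CUBIC))
s=snap('side','s16.png')
cv2.imwrite('pics/s16c.png',cv2.resize(s['img'][140:200,220:280],None,fx=10,fy=10,interpolation=cv2.INTER_CUBIC))
```

```text
t 19.17 eef [439.8   8.  232. ] rot [ 1.7959e+02 -3.0000e-02 -7.9310e+01] F [ 1.  -0.3  0.8] op 28.3 br [-66.9 -69.8 232. ] Fbr [ 0.9 -0.5  0.8]
t 19.22 eef [439.9   8.  232. ] rot [ 1.7957e+02 -2.0000e-02 -7.9300e+01] F [-0.4 -0.4  0.4] op 27.9 br [-66.7 -69.8 232. ] Fbr [-0.4 -0.3  0.4]
```

View pics/w16b.png

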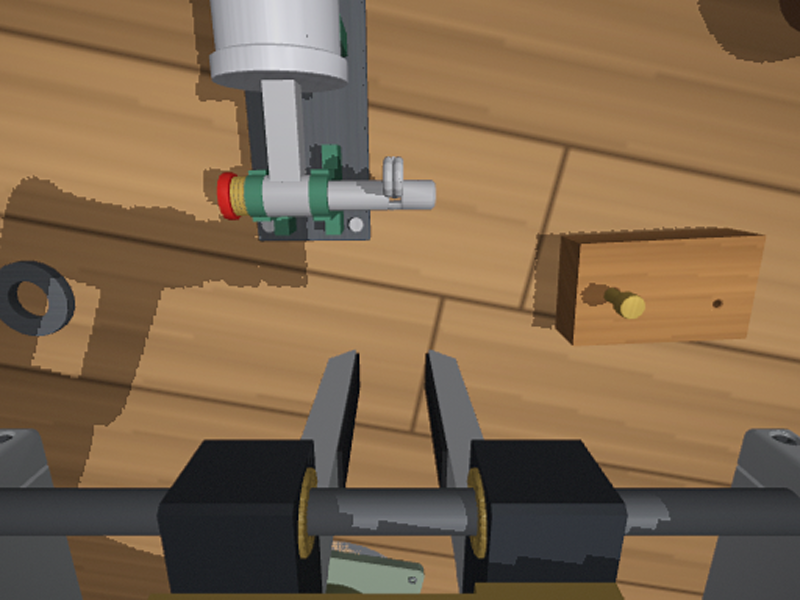

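View pics/s16c.png

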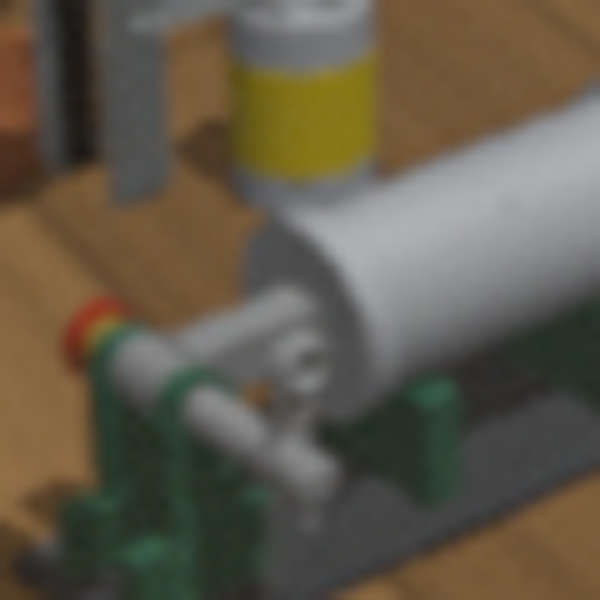

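Run:
```python
from h import *
w=load('w16.png');s=load('s16.png')
cv2.imwrite('pics/w16c.png',cv2.resize(w['img'][90:160,130:290],None,fx=5,fy=5,interpolation=cv2.INTER_CUBIC))
p,e=tri(w,(393.5*.64-.5,177*.64-.5),s,(220+303/10-.5,140+362/10-.5));print(p,e,br(p))
# tip below: expected projection in side
for zc in(130,133,140,145):
    q=RB@np.array([8,-71.3,zc])+O;u=proj(s,q);t=RB@np.array([-1,-71.3,zc-88])+O;v=proj(s,t)
    print(zc,[(round((a[0]+.5-220)*10),round((a[1]+.5-140)*10)) for a in(u,v)], [round(x/.64) for x in proj(w,q)])
```

```text
[517.93343457  21.64587934 129.72138103] 2.052512361429572 [ 12.48580665 -70.90516057 129.72138103]
130 [(291, 366), (280, 574)] [394, 183]
133 [(291, 359), (280, 567)] [394, 183]
140 [(290, 342), (279, 552)] [395, 183]
145 [(290, 331), (279, 541)] [395, 184]
```

View pics/w16c.png

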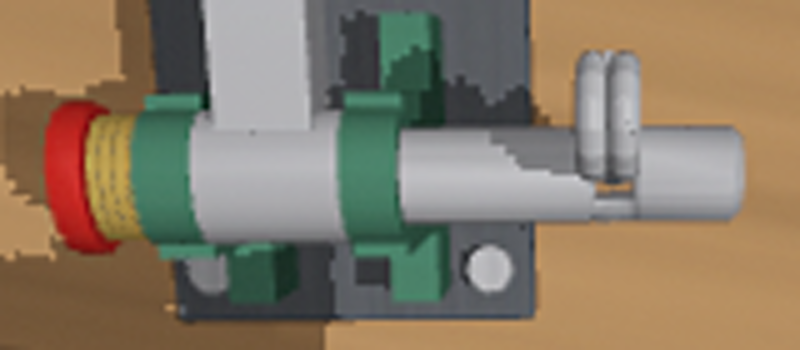

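Run:
```python
from h import *
s=load('s16.png')
im=s['img'][165:205,235:265]
im=cv2.convertScaleAbs(im,alpha=1.8,beta=-30)
cv2.imwrite('pics/s16d.png',cv2.resize(im,None,fx=15,fy=15,interpolation=cv2.INTER_CUBIC))
for b in([12,-71,130],[12,-71,133],[0,-71,85],[0,-71,60],[0,-71,45],[10,-71,61],[0,-98,95]):
    u=proj(s,RB@np.array(b)+O);print(b,round((u[0]+.5-235)*15),round((u[1]+.5-165)*15))
```

```text
[12, -71, 130] 224 168
[12, -71, 133] 224 157
[0, -71, 85] 192 340
[0, -71, 60] 195 424
[0, -71, 45] 198 474
[10, -71, 61] 227 406
[0, -98, 95] 257 351
```

View pics/s16d.png

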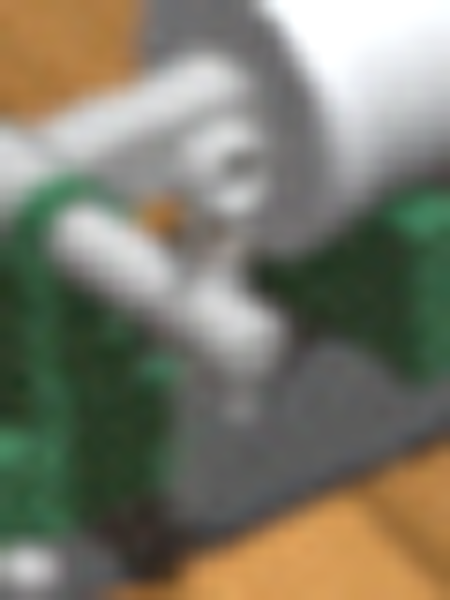

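>>> carry_out(series=[0,0,0,0,25,0,30,0,0,0,0,25,0,30,0,0,0,0,10,0,30,6,0,0,0,0,0,30,7,0,0,0,0,0,30,7,0,0,0,0,0,30,0,0,0,0,0,0,30,0,0,0,0,0,0,30])

```text
t: 19.93
eef_pos: [385.1, -3.2, 230.6]
tcp_rot: [-2.791, 0.0, -1.383]
force: [-0.0, -1.1, 0.9]
opening: 28.6
```

Run:
```python
from h import *
st()
c=snap('wrist','w17.png');print(c['position'])
cv2.imwrite('pics/w17b.png',cv2.resize(c['img'],(800,600),interpolation=cv2.INTER_CUBIC))
u,v=proj(c,RB@np.array([0,-71,110])+O);print(u,v)
u=int(u);v=int(v)
cv2.imwrite('pics/w17c.png',cv2.resize(c['img'][max(0,v-30):v+30,u-40:u+40],None,fx=10,fy=10,interpolation=cv2.INTER_CUBIC))
```

```text
t 19.93 eef [385.1  -3.2 230.6] rot [-1.5992e+02  2.0000e-02 -7.9220e+01] F [-0.  -1.1  0.9] op 28.6 br [-122.7  -70.6  230.6] Fbr [-0.2 -1.1  0.9]
[402.42056556   0.49963444 426.73676719]
251.49715850613734 116.56613055384257
```

View pics/w17c.png

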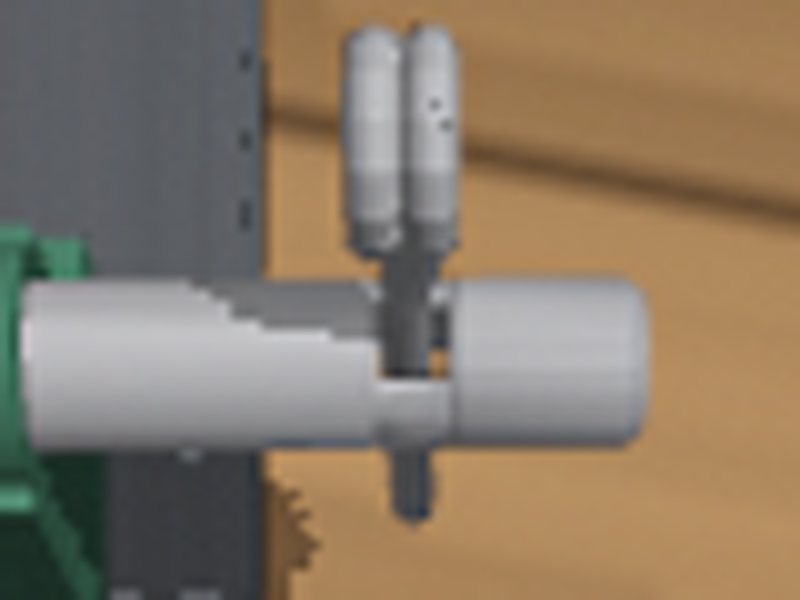

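Run:
```python
from h import *
c=load('w17.png');u0,v0=251-40,116-30
f=lambda a,b,z:br(onz(c,u0+(a+.5)/10-.5,v0+(b+.5)/10-.5,z)).round(1)
print('tip',f(413,510,45),'coil',f(402,138,133),'pin edges',f(560,280,95),f(560,443,95),'end',f(650,360,95),'holeR',f(452,365,104.5),'holeL',f(375,365,104.5))
```

```text
tip [ -5.7 -71.7  45. ] coil [ 10.6 -70.1 133. ] pin edges [  8.6 -88.6  95. ] [-10.8 -88.6  95. ] end [ -0.9 -99.1  95. ] holeR [ -4.5 -75.8 104.5] holeL [ -4.5 -67.1 104.5]
```

View pics/w17b.png

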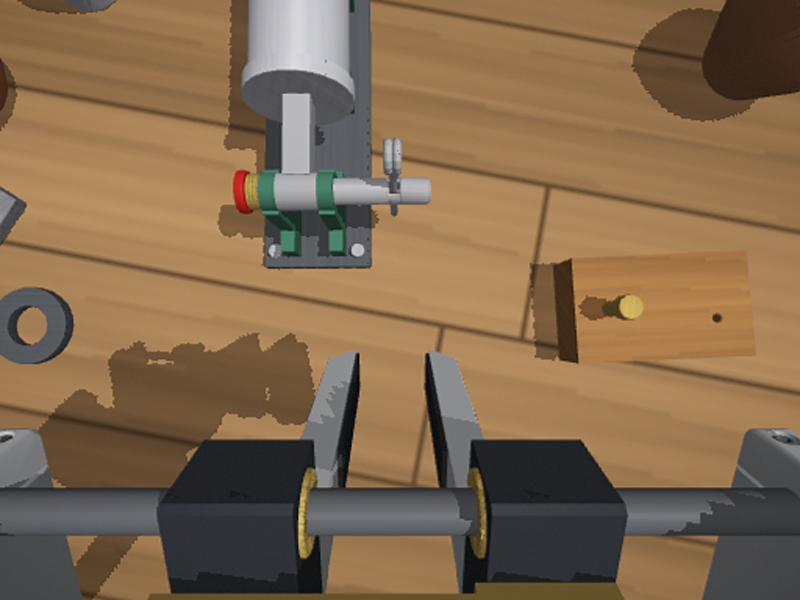

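Run:
```python
from h import *
st(); print(arm.close_job())
```

```text
t 19.98 eef [384.8  -2.8 230.1] rot [-1.6005e+02  8.0000e-02 -7.9150e+01] F [ 0.4  0.6 -0.9] op 28.3 br [-122.8  -70.2  230.1] Fbr [ 0.5  0.5 -0.9]
the job is handed in; nothing more can be done
None
```

The pin is pushed home and the R-clip is through the cross-hole and snapped round it. I handed the job in at about 20 s, with the gripper clear of everything.

- **Pin:** I pushed the red head in about 40 mm with closed fingers, at about 5 N. It came to a solid stop that held at about 15 N, with the washers against the cheek. After the clip went in, the hole and the pin's end measured within about 0.5 mm of where they were before.
- **Clip:** I found the hole by camera and then by feel. My first try landed on the pin's shoulder, because the leg stood about 3 mm off where I had reckoned, so I lifted and shifted it. After that it dropped in freely. The throat rode over at about 8 N, and the largest downward push I read was about 10 N. These readings are from the end of each move only.
- **Last checks:** The wrist picture shows the straight leg entering the hole and coming out below the pin. The side picture shows the bent leg reaching below the pin. The coil measured 130–133 mm high, against 133 mm expected.
- **What disagreed:** The clip leans about 5° towards the barrel, so the coil sits 2–4 mm further that way than a perfectly upright clip would. This is within the hole's play, and the force I read before letting go pushed that way too, so I left it.
- **Not measured:** I did not measure how far the bent leg is sprung open. I judged the snap by the force dropping to zero and by the coil height.

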